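# Steady the rocking equipment stand and push the unit under it

### The arm

A 6-joint arm with a two-finger parallel gripper is mounted at the origin on the work surface. World frame = base frame: x ahead of the robot, y to its left, z up, the work surface at z = 0. Lengths are in m, angles in rad, forces in N, time in s.
With the tool pointing down it reaches from about 0.25 to 0.775 m from the base axis. Payload 4 kg.
Tool frame: the origin (TCP) lies on the centre line of the jaws, within the pads' length; the fingertips stand 8 mm ahead of it and the grasp point (between the pads) lies 11 mm behind it (env.finger_overhang is the distance from the TCP to the fingertips, in m); x points along the fingers, y is the direction in which the jaws open and shut, and the axes are right-handed (so a half turn about x gives the same grasp; the last joint's range is limited). The gripper opens to 94 mm and grips with 3 to 60 N. Pads are 16 mm wide; open, the fingers measure 119 mm over their backs; the gripper's body (75 mm by 177 mm) begins 78 mm behind the grasp point.
Start: joints at [1.079, 0.087, 1.371, -0, 1.684, -0.103], TCP at [0.209, 0.509, 0.179] pointing down, gripper open.
Joint ranges: [-3.1, 3.1], [-0.76, 2.03], [0.27, 2.55], [-1.08, 4.22], [0.17, 2.65], [-2.57, 2.57]. Speed limits (rad/s): [2.79, 2.79, 3.14, 3.14, 3.14, 3.14].

### API

Orientations are given as a unit quaternion [w, x, y, z].
In Python, from plant import env gives the robot as it stands.
- The arm moves only by the shell command python3 -m crank 'ROWS' [FORCE]. ROWS is JSON, a list of rows, each an object with "translation": the shift along the tool's x, y, z in m, a list of three; "twist": the turn about the tool's x in degrees; "fingers": the opening, from 0 (shut) to 1 (fully open). A call has 1 to 10 rows; each row shifts and turns the commanded pose from where the row before left it, along the tool's axes as they then stand; what a row does not reach is not made up. A row lasts 1/8 s, in which the tool goes at most 62.5 mm and 10.7 degrees, less where a joint would pass 70% of its speed; a pose out of reach is approached as far as the arm can. A call is refused whole if a number of a shift passes 0.0625 or a number of a turn 10.7, either way. A call with a gripper value outside its range is refused whole. The fingers move at their own pace and stop on an object; FORCE is the grip in N (left out, the last holds). Time passes only in rows, so rows that do not move let the fingers close. It gives the time, the measured TCP pose, the force and the opening at its end, in the units of the state.
- env.read_state(): the state, without advancing time (a new reading comes with each control period).
- env.grab_frame(name): name is "scene" or "top"; returns a dict with "frame" (420x560x3 uint8, red, green, blue), "fov_y" (degrees; the focal length in pixels is half the picture's height over the tangent of half this angle, whatever the lens; pixels are square), "cx", "cy" (the principal point, pixels), "position" and "orientation" of the camera in the world. Camera axes: x right, y down, z forward; pixel columns grow to the right and rows downward; lengths in m; the calibration is good to about 2 mm. A picture is of the moment at which its call begins. There is no depth.
- env.sign_off(): hands the job in, once; it reports no verdict.
The state is a dict: "time_s": time; "q": joint angles; "qvel": joint speeds; "tau": joint torques, N m; "position": TCP position; "tool_rot": TCP orientation; "contact_force": force on the tool from outside, world axes, zero at the start; "wrist_torque": the same for the moment, N m; "gripper_width": finger opening in m.
Only numpy, scipy, OpenCV 4.12 (cv2) and the standard library are available. Lean on these libraries where they do the work, as an engineer would, in place of code of your own. Each camera call takes 0.05 s, during which the arm holds its last target.

### The job

The little equipment stand rocks because its front right screw foot is too short: turn the cross-bar handle above that foot until the stand no longer wobbles and that foot, too, firmly bears its share of the weight, all four feet down. Then push the low metal unit in under the deck from the left, between the feet and without letting it hit the stand, until it sits square with its left face flush with the deck's left edge. Leave the other things alone.

Things in the scene. Friction and masses are not known exactly. Their poses are not given: they have to be found in the camera images.
- stand: Rocking equipment stand, 1.4 to 2.2 kg, loose. z up, x to the rear (away from the robot), y left. Origin: level with the feet's undersides (5 mm over the table), midway between the feet. Wooden deck 240 (x) by 280 (y) mm, underside 55, top 67 mm above the origin. On it a fixed grey box 130 by 110 by 34 mm high at x +50, y +35. Four black feet, 28 mm thick, at x +-95, y +-110 mm.
- deck_edge (a point): Middle of the deck's left (+y) edge at the height of the deck's top, 140 mm left of the stand's middle; axes as the stand's. Under the deck the clear height is 60 mm above the table; the gap between front and rear feet is 162 mm, between their pads 146 mm.
- hub_top (a point): Centre of the flat top (22 mm across) of the screw's steel hub, on the screw's upright axis over the front right foot, 26 mm above the deck's top. The hub turns in place while the foot moves. Clockwise from above lengthens the foot, 5 mm per turn; needed: 0.5 to 1.4 turns of the 2.4 there are. Stiff (1.5 N pushed at 32 mm), stays where left. Under 3 N pressed on it tips nothing.
- bar_end (a point): Centre of one of the two black balls (16 mm) at the ends of the level steel cross bar through the hub: 10 mm thick, its centre 16 mm above the deck's top (11 mm free below), 45 mm to each side of the axis, both ends alike. A fingertip can push it round.
- unit_center (a point): Centre, half-way up, of the low grey metal unit (0.3 to 0.65 kg) on the table left of the stand: 100 (own x) by 130 (own y) by 38 mm high, sockets on its -x side. Starts 20 to 70 mm clear of the deck's left edge, within 0.2 rad of square to the stand. Its place: under the deck midway between front and rear feet, left (+y) face flush with the deck's left edge.
- pad_fl: Grey floor pad, a disc 44 mm across and 5 mm thick fixed on the table under the stand's front left foot; origin: centre of its underside. Fixed rubber foot; it gives 0.06 mm per N, as do the two others, so between 1.5 N and 13 N pressed on the hub it sinks about 0.4 mm less than the screw foot lacks to first touch its pad unpressed.
- pad_fr: Grey floor pad, a disc 44 mm across and 5 mm thick fixed on the table under the stand's front right foot; origin: centre of its underside. This is the screw foot, too short at first by an unknown 2 to 6 mm: it hangs clear. Pressing 5 to 10 N down on its hub tips this corner until the foot meets the pad and all is firm; let go, it tips back. Right length: about 0.6 mm beyond first touching its pad unpressed; 1.4 mm beyond, a neighbour lifts.
- pad_rl: Grey floor pad, a disc 44 mm across and 5 mm thick fixed on the table under the stand's rear left foot; origin: centre of its underside.
- pad_rr: Grey floor pad, a disc 44 mm across and 5 mm thick fixed on the table under the stand's rear right foot; origin: centre of its underside.
- tape: A white roll of tape (ring 64 mm across, 18 mm high) lying on the stand's deck near its rear right corner; origin: centre of its underside. Not part of the job.
- tester: An orange handheld tester, 75 x 130 x 30 mm, lying flat on the table; origin: centre of its underside. Not part of the job.
- marker: A marker pen, 140 mm long, 15 mm thick, lying on the table along its own x; origin at its middle on the table. Not part of the job.
- driver: A screwdriver lying on the table along its own x; origin under its middle. Not part of the job.
- mug: A white mug, 80 mm across, 90 mm high; origin: centre of its underside. Not part of the job.
- tray: An open grey tray, 100 x 140 x 35 mm; origin: centre of its underside. Not part of the job.
- jar: A white jar with a black cap, 60 mm across, 80 mm high; origin: centre of its underside. Not part of the job.
Mind the look-alikes: they are no part of the job. Leave any green or turquoise look-alike of the part that bears unit_center alone.

How it is judged:
On the way, in this order (a step that is already met when the one before it is completed fails the run):
1. the stand, not touched by the robot, rests level on all four feet, each pressing on its pad (contact force between stand and pad_fl above 0.4 N and contact force between stand and pad_fr above 0.4 N and contact force between stand and pad_rl above 0.4 N and contact force between stand and pad_rr above 0.4 N and angle between stand's own z axis and vertical below 0.015 rad and contact force between each of the fingers, the arm and stand below 0.1 N), for 0.3 s.
2. the unit stands square under the deck, its left face flush with the deck's left edge (x of unit_center in the frame of stand between -0.03 and 0.03 m and y of unit_center in the frame of stand between 0.063 and 0.087 m and angle between the y axis of unit_center and the y axis of stand, either way round below 0.15 rad and angle between unit_center's own z axis and vertical below 0.05 rad), for 0.2 s.
At the end, for the whole second after the job is handed in: Stand at rest, level within 0.015 rad, each of its four feet pressing on its pad with over 0.4 N; unit at rest flat on the table, within 30 mm of midway between front and rear feet, square to the stand within 0.15 rad, left face flush with the deck's left edge within 12 mm (all of step 2 and contact force between stand and pad_fl above 0.4 N and contact force between stand and pad_fr above 0.4 N and contact force between stand and pad_rl above 0.4 N and contact force between stand and pad_rr above 0.4 N and angle between stand's own z axis and vertical below 0.015 rad and linear speed of each of stand, unit below 0.01 m/s); the robot touches nothing.
It fails at once if the unit hits the stand (more than 2 N) (contact force between unit and stand above 2 N).
It fails at once if another thing is disturbed (moved more than 30 mm) (distance of any of tape, tester, marker, driver, mug, tray, jar from where it was at the start of the episode above 0.03 m).
It also fails if it takes over 72 s, if anything falls off the work surface, if the arm or the gripper's body presses on something with over 40 N, if the wrist force passes 120 N, or if a joint passes its speed limit or range.

## Working session

There is one attempt and no reset: what is moved stays moved. The work goes in short steps, Python scripts to look and compute and a shell command to move; the robot and the scene stay as the last step left them, time stands still between calls to the robot, and variables do not carry over. Pictures are saved under pics/ and viewed, and the job is handed in when it is done.

```bash
ls; mkdir -p pics
python3 - <<'E'
from plant import env
import cv2
s=env.read_state(); print(s)
for n in("scene","top"):
    f=env.grab_frame(n); print(n,{k:v for k,v in f.items() if k!="frame"})
    cv2.imwrite(f"pics/{n}0.png",cv2.cvtColor(f["frame"],cv2.COLOR_RGB2BGR))
E
```

```text
pics
{'time_s': 0.0, 'q': array([ 1.07892109e+00,  8.79734836e-02,  1.37221532e+00, -4.17077803e-05,
        1.68360293e+00, -1.03096429e-01]), 'qvel': array([-0.00012173,  0.00094018, -0.00067186, -0.00038333, -0.00076921,
       -0.00068269]), 'tau': array([ 1.17098803e-04, -3.40183282e+01, -3.02428794e+01,  7.17988866e-02,
        3.31077143e-02, -1.78168771e-04]), 'position': array([0.20821609, 0.50841955, 0.17821389]), 'tool_rot': array([ 0.69357437,  0.13584392,  0.69400214, -0.1373392 ]), 'contact_force': array([-0.9701932 , -0.30837749, -0.67768851]), 'wrist_torque': array([-0.02732564,  0.02058778, -0.01134033]), 'gripper_width': 0.09404647671103092}
scene {'fov_y': 52.394855060890045, 'cx': 283.1706892623612, 'cy': 209.2653888224897, 'position': array([ 1.02030419, -0.78869679,  0.89473697]), 'orientation': array([-0.39988645,  0.86023382,  0.2876225 , -0.13176453])}
top {'fov_y': 50.35720897747612, 'cx': 274.18355487037303, 'cy': 212.9861896783042, 'position': array([ 0.23273644, -0.02920718,  1.29610426]), 'orientation': array([-0.07071017,  0.70454959, -0.70328451,  0.06325229])}
```

View pics/scene0.png

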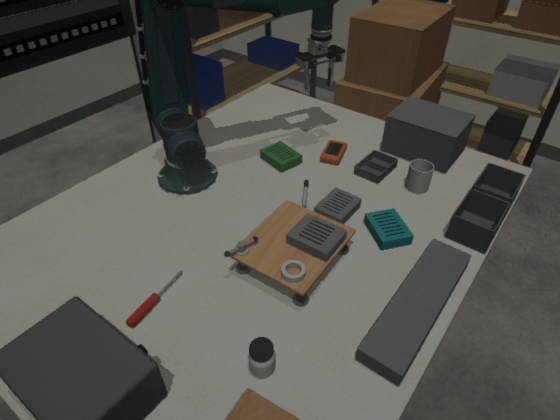

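View pics/top0.png

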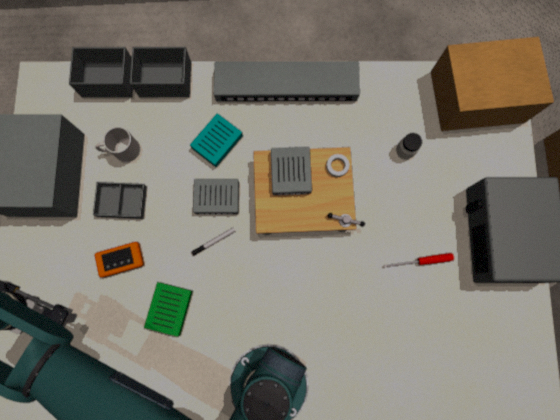

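The top view shows the deck at about (253–357, 148–234), the handle at (345,219), the grey unit at (216,196), and the green and turquoise look-alikes elsewhere. Next I'll zoom in.

```bash
cat > h.py <<'E'
import numpy as np, cv2
from scipy.spatial.transform import Rotation as R
from plant import env
def grab(n):
    return env.grab_frame(n)
def cam(f):
    h=f["frame"].shape[0]; fl=h/2/np.tan(np.radians(f["fov_y"]/2))
    return fl,R.from_quat(f["orientation"],scalar_first=True).as_matrix(),np.array(f["position"])
def ray(f,u,v):
    fl,M,p=cam(f); return p,M@np.array([(u-f["cx"])/fl,(v-f["cy"])/fl,1.])
def onz(f,u,v,z):
    p,d=ray(f,u,v); return p+d*(z-p[2])/d[2]
def proj(f,X):
    fl,M,p=cam(f); c=M.T@(np.asarray(X)-p); return np.array([f["cx"]+fl*c[0]/c[2],f["cy"]+fl*c[1]/c[2]])
def crop(f,x0,y0,w,h,k,name):
    c=f["frame"][y0:y0+h,x0:x0+w]; c=cv2.resize(c,None,fx=k,fy=k,interpolation=cv2.INTER_CUBIC)
    cv2.imwrite("pics/"+name,cv2.cvtColor(c,cv2.COLOR_RGB2BGR))
def tool():
    s=env.read_state(); M=R.from_quat(s["tool_rot"],scalar_first=True).as_matrix()
    return s,M
E
python3 - <<'E'
from h import *
f=grab("top"); crop(f,180,135,195,110,4,"t1.png")
g=grab("scene"); crop(g,210,170,160,140,5,"s1.png")
for (u,v) in [(253,150),(352,147),(358,231),(258,235)]: print(onz(f,u,v,.072))
s,M=tool(); print(M)
E
```

```text
[0.65182327 0.04539703 0.072     ]
[ 0.66060935 -0.23845348  0.072     ]
[ 0.4173096  -0.24770231  0.072     ]
[0.40579385 0.02867632 0.072     ]
[[-6.13545910e-04  3.79057969e-01  9.25372725e-01]
 [-1.14663470e-03  9.25372024e-01 -3.79058443e-01]
 [-9.99999154e-01 -1.29363423e-03 -1.33117200e-04]]
```

View pics/t1.png

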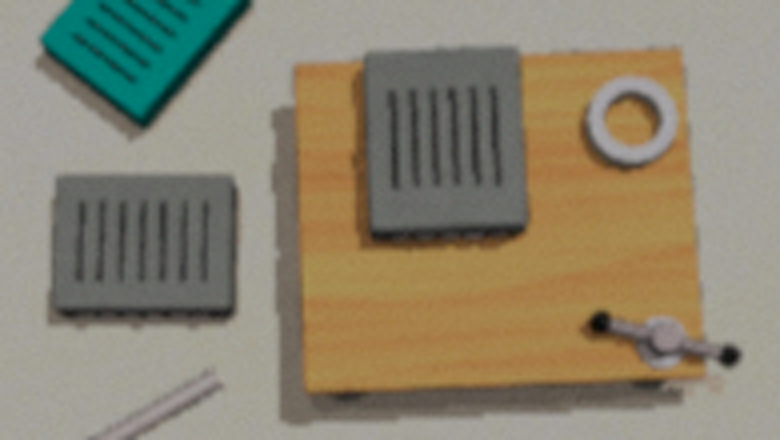

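View pics/s1.png

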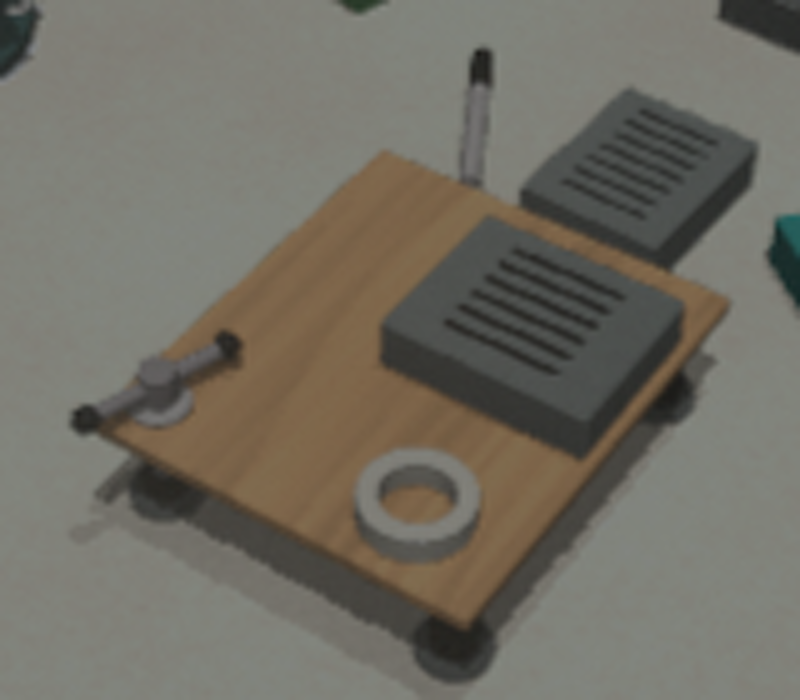

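```bash
cat >> h.py <<'E'
def tri(f,a,g,b):
    p,d=ray(f,*a); q,e=ray(g,*b); d=d/np.linalg.norm(d); e=e/np.linalg.norm(e)
    t=np.linalg.lstsq(np.c_[d,-e],q-p,rcond=None)[0]
    A=p+d*t[0];B=q+e*t[1]; return (A+B)/2,np.linalg.norm(A-B)
def quad(mask):
    c=max(cv2.findContours(mask.astype(np.uint8),cv2.RETR_EXTERNAL,cv2.CHAIN_APPROX_NONE)[0],key=cv2.contourArea)
    h=cv2.convexHull(c)
    for e in np.linspace(2,20,40):
        a=cv2.approxPolyDP(h,e,True)
        if len(a)<=4: break
    return a[:,0].astype(float),c
E
python3 - <<'E'
from h import *
f=grab("top"); g=grab("scene")
c=lambda x,y,x0,y0,k:(x0+(x+.5)/k-.5,y0+(y+.5)/k-.5)
T=lambda x,y:c(x,y,180,135,4); S=lambda x,y:c(x,y,210,170,5)
for n,a,b,z in [("hub",(667,334),(160,370),.098),("ballL",(600,322),(228,345),.088),("ballR",(731,354),(86,418),.088),
  ("fl",(305,390),(385,151),.072),("rl",(295,64),(730,300),.072),("rr",(682,48),(466,627),.072)]:
    print(n,tri(f,T(*a),g,S(*b)),onz(f,*T(*a),z),onz(g,*S(*b),z))
hsv=cv2.cvtColor(f["frame"],cv2.COLOR_RGB2HSV)
print(hsv[220,290],hsv[190,197],hsv[196,300])
m=(hsv[...,0]>8)&(hsv[...,0]<25)&(hsv[...,1]>90); m[:, :240]=0;m[:,370:]=0;m[:140]=0;m[245:]=0
q,_=quad(m);print("deck",q); print([onz(f,*p,.072).round(4) for p in q])
# unit top
print("unitTop", [onz(f,*T(*p),.038).round(4) for p in [(55,177),(235,177),(236,304),(56,304)]])
print("unitScene",[onz(g,*S(*p),.038).round(4) for p in [(632,88),(757,147),(660,248),(522,190)]])
E
```

```text
hub (array([ 0.45051182, -0.21153133,  0.09601327]), np.float64(0.0039968912231830005)) [ 0.44874605 -0.21264622  0.098     ] [ 0.45330243 -0.21152116  0.098     ]
ballL (array([ 0.46046856, -0.16747214,  0.08613234]), np.float64(0.003439969318250025)) [ 0.45888292 -0.16845639  0.088     ] [ 0.462917   -0.16763182  0.088     ]
ballR (array([ 0.43787629, -0.25602631,  0.08860709]), np.float64(0.0037548687082662813)) [ 0.43668726 -0.25750419  0.088     ] [ 0.43876326 -0.25429265  0.088     ]
fl (array([0.41572937, 0.03608269, 0.06837487]), np.float64(0.0036860286606637638)) [0.41381616 0.03464007 0.072     ] [0.41952286 0.03396035 0.072     ]
rl (array([0.652539  , 0.04561571, 0.06880404]), np.float64(0.0035929057823767675)) [0.64994583 0.04429859 0.072     ] [0.65505514 0.04399952 0.072     ]
rr (array([ 0.66487331, -0.23322525,  0.06606912]), np.float64(0.00271987863027263)) [ 0.66174061 -0.23312109  0.072     ] [ 0.66831453 -0.23616262  0.072     ]
[ 17 149 166] [ 30   7 103] [ 16 155 117]
deck [[349. 148.]
 [354. 229.]
 [256. 232.]
 [254. 151.]]
[array([ 0.6576, -0.2298,  0.072 ]), array([ 0.4229, -0.2368,  0.072 ]), array([0.4142, 0.0343, 0.072 ]), array([0.6488, 0.0425, 0.072 ])]
unitTop [array([0.5755, 0.2204, 0.038 ]), array([0.5755, 0.0891, 0.038 ]), array([0.4812, 0.0867, 0.038 ]), array([0.4811, 0.2162, 0.038 ])]
unitScene [array([0.4857, 0.2202, 0.038 ]), array([0.5823, 0.2151, 0.038 ]), array([0.5832, 0.0934, 0.038 ]), array([0.4861, 0.0885, 0.038 ])]
```

The two cameras agree to about 4 mm. The hub is near (0.4505, -0.212) and the stand's origin near (0.541, -0.098) with yaw 0.042. The unit is at about (0.53, 0.154) with yaw near 0. I'll first move above the hub with the fingers shut and press to measure the gap.

```bash
python3 -m crank '[{"translation":[0,-0.0442,0.0382],"twist":0,"fingers":0},{"translation":[0,-0.0442,0.0382],"twist":0,"fingers":0},{"translation":[0,-0.0442,0.0382],"twist":0,"fingers":0},{"translation":[0,-0.0442,0.0382],"twist":0,"fingers":0},{"translation":[0,-0.0442,0.0382],"twist":0,"fingers":0},{"translation":[0,-0.0442,0.0382],"twist":0,"fingers":0},{"translation":[0,-0.0442,0.0382],"twist":0,"fingers":0},{"translation":[0,-0.0442,0.0382],"twist":0,"fingers":0},{"translation":[0,-0.0442,0.0382],"twist":0,"fingers":0},{"translation":[0,-0.0442,0.0382],"twist":0,"fingers":0}]' 20
python3 -m crank '[{"translation":[0,-0.0442,0.0382],"twist":0,"fingers":0},{"translation":[0,-0.0442,0.0382],"twist":0,"fingers":0},{"translation":[0,-0.0442,0.0382],"twist":0,"fingers":0},{"translation":[0,0,0],"twist":0,"fingers":0},{"translation":[0,0,0],"twist":0,"fingers":0}]' 20
cat > look.py <<'E'
import sys
from h import *
n=sys.argv[1]
f=grab("top"); g=grab("scene")
a=cv2.resize(f["frame"][135:245,180:375],None,fx=4,fy=4,interpolation=cv2.INTER_CUBIC)
crop(f,180,135,195,110,4,n+"t.png"); crop(g,210,150,160,140,5 if False else 4,n+"s.png")
s,M=tool(); print(s["position"],s["q"],s["contact_force"],s["time_s"]); print(M.round(3))
E
python3 look.py a
```

```text
time_s: 1.55
position: [0.3948, -0.0468, 0.1797]
tool_rot: [0.694, 0.137, 0.693, -0.137]
contact_force: [1.3, 0.8, 0.4]
gripper_width: 0.0008
time_s: 2.17
position: [0.4499, -0.2105, 0.1791]
tool_rot: [0.693, 0.137, 0.694, -0.136]
contact_force: [0.0, -0.1, 0.3]
gripper_width: 0.0005
[ 0.45005536 -0.20972784  0.17967313] [-5.50642589e-01 -3.26968359e-02  1.49295706e+00  4.19416103e-04
  1.68109595e+00 -1.73404878e+00] [0.11626726 0.58374503 0.6476326 ] 2.275
[[ 0.     0.378  0.926]
 [ 0.     0.926 -0.378]
 [-1.     0.     0.   ]]
```

View pics/as.png

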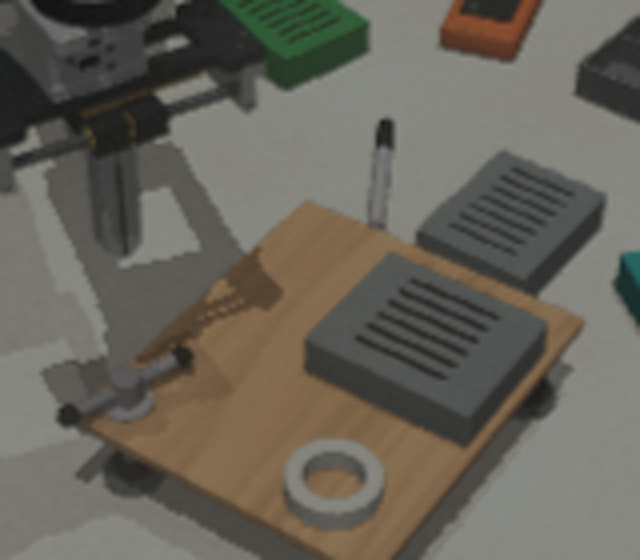

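View pics/at.png

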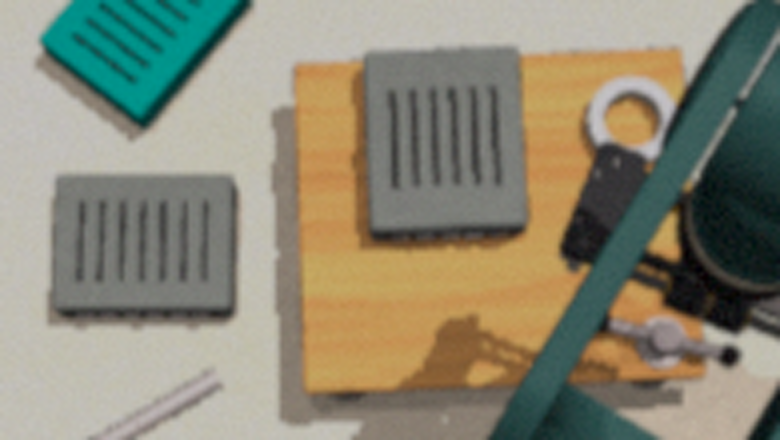

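The scene view shows the closed fingertips at crop (120,252), just above the hub. I'll use that as a calibration check.

Run:
```python
from h import *
f=grab("top"); g=grab("scene"); s,M=tool()
p=s["position"]; print(p)
print((proj(g,p+[0,0,-.008])-[210,150])*4, (proj(f,p+[0,0,-.008])-[180,135])*4)
print((proj(g,[.4505,-.212,.098])-[210,150])*4,(proj(g,[.4505,-.212,.072])-[210,150])*4)
```

```text
[ 0.45018751 -0.20970848  0.17990513]
[117.62798095 287.62916558] [677.97864946 309.79359918]
[122.71643447 373.00038495] [125.07960726 400.63475374]
```

Run:
```python
from h import *
print(env.finger_overhang)
g=grab("scene"); crop(g,210,150,80,120,6,"b.png")
```

```text
0.008
```

View pics/b.png

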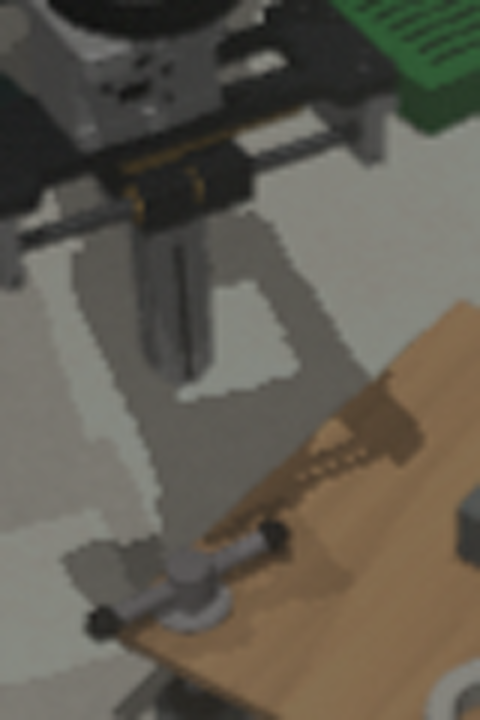

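The tip appears about 9 px higher than predicted. I'll lower partway and look again.

```bash
python3 -m crank '[{"translation":[0.03,0,0],"twist":0,"fingers":0},{"translation":[0.03,0,0],"twist":0,"fingers":0},{"translation":[0,-0.001,0.001],"twist":0,"fingers":0},{"translation":[0,0,0],"twist":0,"fingers":0}]' 20
python3 - <<'E'
from h import *
g=grab("scene"); crop(g,210,170,80,100,6,"c.png"); s,M=tool()
p=s["position"]; print(p,s["contact_force"]); print((proj(g,p+[0,0,-.008])-[210,170])*6)
E
```

```text
time_s: 2.92
position: [0.4514, -0.2123, 0.1208]
tool_rot: [0.695, 0.136, 0.693, -0.137]
contact_force: [0.1, -0.4, -0.2]
gripper_width: 0.0002
[ 0.45170979 -0.21258044  0.12120766] [ 0.47261889 -1.09996173  0.24893086]
[183.16288263 416.58928897]
```

View pics/c.png

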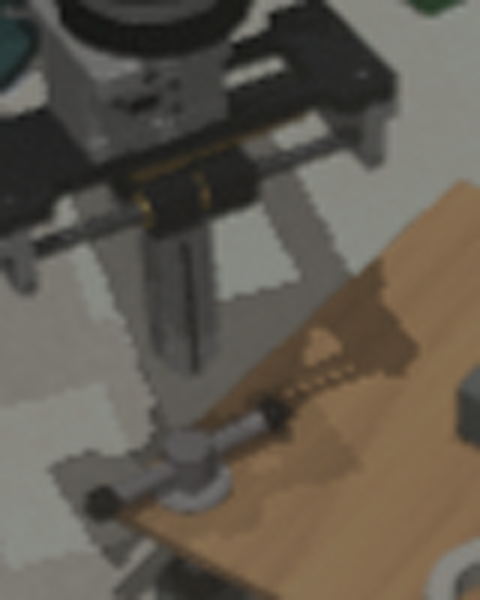

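```bash
python3 -m crank '[{"translation":[0.012,0,0],"twist":0,"fingers":0},{"translation":[0,0,0],"twist":0,"fingers":0},{"translation":[0,0,0],"twist":0,"fingers":0}]' 20
python3 - <<'E'
from h import *
g=grab("scene"); crop(g,210,170,80,100,6,"d.png"); s,M=tool()
p=s["position"]; print(p,s["contact_force"]); print((proj(g,p+[0,0,-.008])-[210,170])*6)
f=grab("top"); crop(f,180,135,195,110,4,"dt.png")
E
```

```text
time_s: 3.35
position: [0.4508, -0.2123, 0.1074]
tool_rot: [0.694, 0.137, 0.694, -0.137]
contact_force: [-0.5, 0.6, 0.1]
gripper_width: 0.0006
[ 0.45085309 -0.21237194  0.10750664] [ 0.51020321 -0.36800182  0.37118073]
[183.91239652 437.87834507]
```

View pics/d.png

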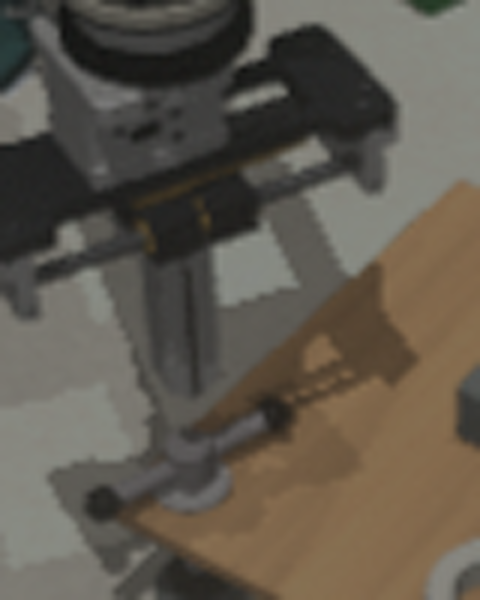

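View pics/dt.png

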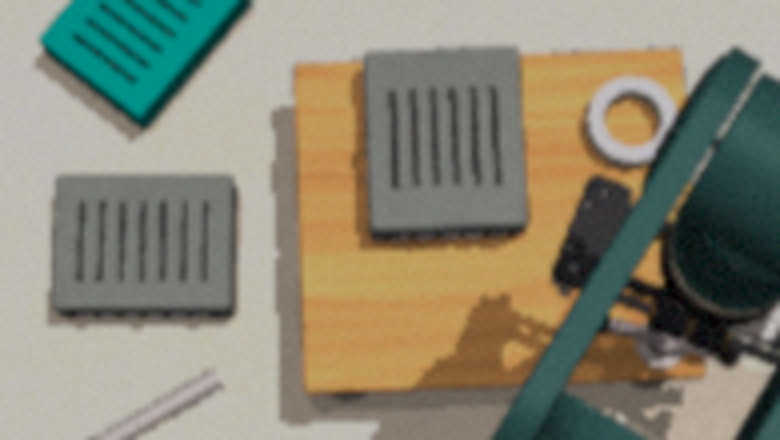

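The lower pale tip piece had blended into the background, so the prediction holds and the tip sits right over the hub. I'll press in small steps.

```bash
cat > st.py <<'E'
from h import *
s,M=tool(); p=s["position"]
print("t %.2f pos %s F %s q6 %.2f q1 %.2f yaw %.1f w %.4f"%(s["time_s"],(p*1000).round(2),s["contact_force"].round(2),s["q"][5],s["q"][0],np.degrees(np.arctan2(M[1,1],M[0,1])),s["gripper_width"]))
E
for i in 1 2 3 4 5 6; do python3 -m crank '[{"translation":[0.0005,0,0],"twist":0,"fingers":0}]' >/dev/null; python3 st.py; done
```

```text
t 3.58 pos [ 450.94 -212.42  107.13] F [ 0.03 -0.14 -0.01] q6 -1.74 q1 -0.55 yaw 67.7 w 0.0006
t 3.70 pos [ 450.84 -212.32  106.43] F [ 0.42 -0.37 -0.28] q6 -1.74 q1 -0.55 yaw 67.7 w 0.0004
t 3.83 pos [ 450.79 -212.32  105.85] F [-0.45  0.44  0.22] q6 -1.74 q1 -0.55 yaw 67.7 w 0.0005
t 3.95 pos [ 450.78 -212.29  105.32] F [-1.02 -0.93 -0.63] q6 -1.74 q1 -0.55 yaw 67.7 w 0.0006
t 4.08 pos [ 450.78 -212.3   104.8 ] F [-0.67  0.21  0.56] q6 -1.74 q1 -0.55 yaw 67.7 w 0.0001
t 4.20 pos [ 450.77 -212.29  104.32] F [-0.45  0.13  0.35] q6 -1.74 q1 -0.55 yaw 67.7 w 0.0003
```

```bash
for i in 1 2 3 4 5 6 7 8 9 10 11 12; do python3 -m crank '[{"translation":[0.0005,0,0],"twist":0,"fingers":0}]' >/dev/null; python3 st.py; done
```

```text
t 4.33 pos [ 450.78 -212.29  103.83] F [-0.92 -0.07 -0.3 ] q6 -1.74 q1 -0.55 yaw 67.7 w 0.0005
t 4.45 pos [ 450.76 -212.3   103.32] F [-0.44  0.28  0.95] q6 -1.74 q1 -0.55 yaw 67.7 w 0.0005
t 4.58 pos [ 450.78 -212.31  102.82] F [-0.34  0.07  0.15] q6 -1.74 q1 -0.55 yaw 67.7 w 0.0004
t 4.70 pos [ 450.77 -212.3   102.34] F [-0.12  0.22  0.39] q6 -1.74 q1 -0.55 yaw 67.7 w 0.0003
t 4.83 pos [ 450.77 -212.28  101.82] F [-0.6  -0.13 -0.18] q6 -1.74 q1 -0.55 yaw 67.7 w 0.0008
t 4.95 pos [ 450.78 -212.28  101.33] F [ 0.24  0.01 -0.78] q6 -1.74 q1 -0.55 yaw 67.7 w 0.0005
t 5.08 pos [ 450.77 -212.3   100.83] F [ 1.32  0.14 -0.66] q6 -1.74 q1 -0.55 yaw 67.7 w 0.0004
t 5.20 pos [ 450.79 -212.29  100.34] F [-1.68  0.06  0.95] q6 -1.74 q1 -0.55 yaw 67.7 w 0.0002
t 5.33 pos [ 450.76 -212.28   99.8 ] F [0.12 0.13 0.6 ] q6 -1.74 q1 -0.55 yaw 67.7 w 0.0006
t 5.45 pos [ 450.78 -212.31   99.33] F [0.1  0.65 0.6 ] q6 -1.74 q1 -0.55 yaw 67.7 w 0.0003
t 5.58 pos [ 450.79 -212.3    98.83] F [ 1.24 -0.35  0.06] q6 -1.74 q1 -0.55 yaw 67.7 w 0.0007
t 5.70 pos [ 450.76 -212.3    98.3 ] F [ 0.06 -0.35  0.3 ] q6 -1.74 q1 -0.55 yaw 67.7 w 0.0002
```

Run:
```python
from h import *
g=grab("scene"); crop(g,220,200,60,60,10,"e.png")
```

```text
(no output)
```

View pics/e.png

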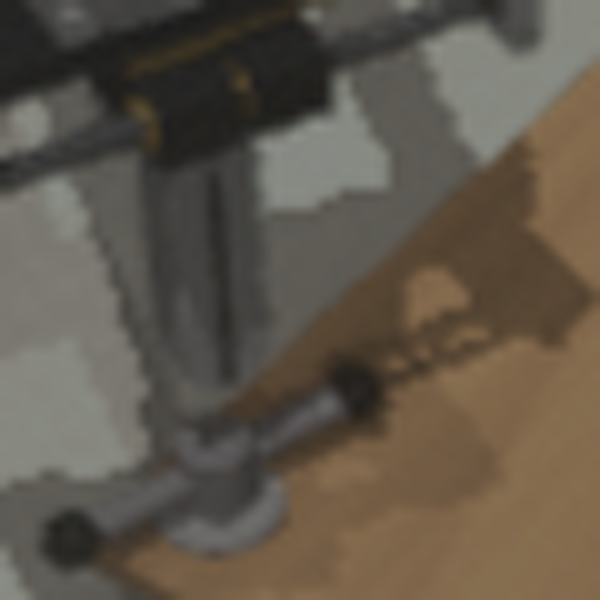

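The tip still shows a gap above the hub. I'll keep going in small steps and watch the force.

```bash
for i in 1 2 3 4 5 6 7 8 ; do python3 -m crank '[{"translation":[0.0005,0,0],"twist":0,"fingers":0},{"translation":[0.0005,0,0],"twist":0,"fingers":0}]' >/dev/null; python3 st.py; done
```

```text
t 6.00 pos [ 450.79 -212.31   97.35] F [-0.24 -0.52  0.38] q6 -1.74 q1 -0.55 yaw 67.7 w 0.0004
t 6.25 pos [ 450.76 -212.3    96.31] F [-0.15  0.34 -0.64] q6 -1.74 q1 -0.55 yaw 67.7 w 0.0002
t 6.50 pos [ 450.79 -212.27   95.31] F [-0.31  1.05 -0.3 ] q6 -1.74 q1 -0.55 yaw 67.7 w 0.0003
t 6.75 pos [ 450.78 -212.3    94.32] F [0.4  0.43 0.47] q6 -1.74 q1 -0.55 yaw 67.7 w 0.0004
t 7.00 pos [ 450.78 -212.3    93.33] F [ 0.2   0.67 -0.27] q6 -1.74 q1 -0.55 yaw 67.7 w 0.0001
t 7.25 pos [ 450.76 -212.3    92.31] F [ 0.15 -0.77  1.09] q6 -1.74 q1 -0.55 yaw 67.7 w 0.0005
t 7.50 pos [ 450.77 -212.3    91.32] F [-0.28 -0.38 -0.21] q6 -1.74 q1 -0.55 yaw 67.7 w 0.0005
t 7.75 pos [ 450.79 -212.3    90.33] F [-1.21  0.07 -0.36] q6 -1.74 q1 -0.55 yaw 67.7 w 0.0003
```

Run:
```python
from h import *
g=grab("scene"); crop(g,220,200,60,60,10,"e2.png")
```

```text
(no output)
```

View pics/e2.png

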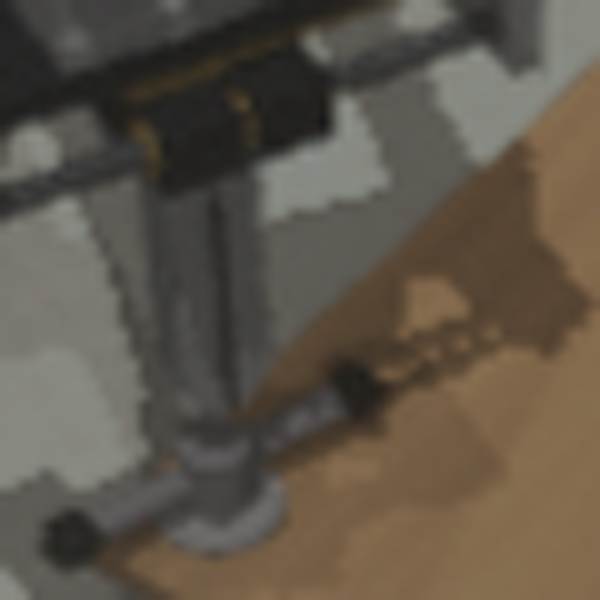

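Run:
```python
from h import *
g=grab("scene"); f=grab("top")
for z in(.082,.098,.11): print(z,onz(g,220+205/10,200+412/10,z))
crop(f,310,150,65,80,8,"e3.png")
# known checks: base at origin
for X in ([0,0,0],[0,0,.15]): print(proj(g,X),proj(f,X))
```

```text
0.082 [ 0.43347402 -0.19478255  0.082     ]
0.098 [ 0.44502669 -0.20647468  0.098     ]
0.11 [ 0.45369119 -0.21524378  0.11      ]
[186.51410584 175.72410782] [268.20037946 384.87730306]
[180.1172191  139.24511807] [266.74599396 396.5991577 ]
```

View pics/e3.png

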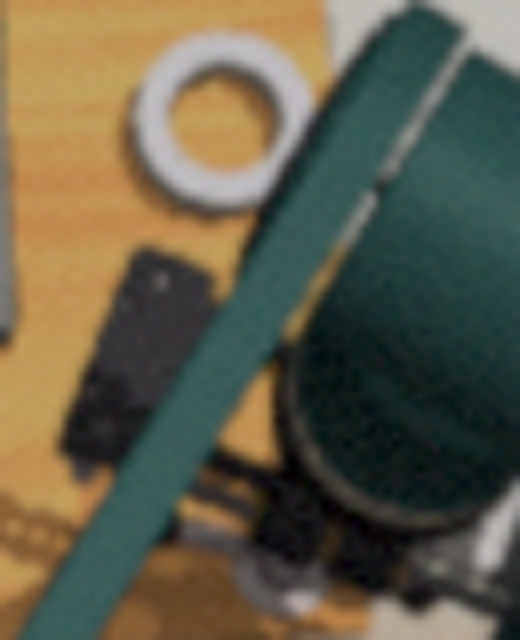

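Run:
```python
from h import *
g=grab("scene"); f=grab("top"); s,M=tool(); p=s["position"]
for dz in (-.008,.011,.06,.1,.15): 
  print(dz,(proj(f,p+[0,0,dz])-[310,150])*8,(proj(g,p+[0,0,dz])-[220,200])*10)
```

```text
-0.008 [283.08120615 547.25616951] [210.40534987 475.35238143]
0.011 [291.26865204 537.36080085] [206.05350368 424.46934841]
0.06 [313.59467216 510.37751414] [194.37982298 287.97732774]
0.1 [333.23586847 486.63911254] [184.33753553 170.56002448]
0.15 [359.80415254 454.52861444] [171.08036999  15.55344518]
```

Run:
```python
from h import *
g=grab("scene"); f=grab("top"); s,M=tool(); p=s["position"]
X,e=tri(f,(349.75,216.9),g,(244,211)); print(X,e, M.T@(X-p))
crop(f,310,180,65,50,12,"e4.png"); crop(g,205,150,80,80,8,"e5.png")
```

```text
[ 0.4424866  -0.19838069  0.19511231] 0.02268077309374073 [-0.10472285  0.00974044 -0.01294874]
```

View pics/e4.png

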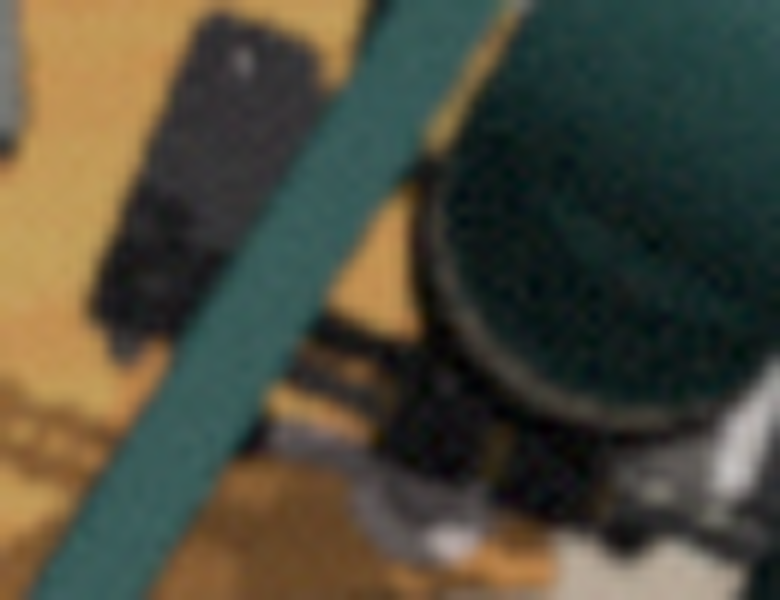

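View pics/e5.png

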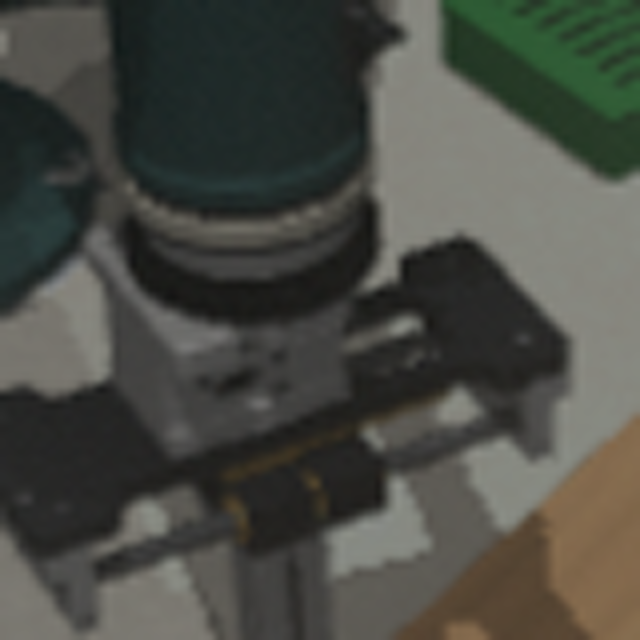

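Run:
```python
from h import *
g=grab("scene")
im=cv2.imread("pics/scene0.png"); c=cv2.resize(im[20:120,280:380],None,fx=6,fy=6,interpolation=cv2.INTER_CUBIC)
p=np.array([.2082,.5084,.1782]); y=np.array([.379,.925,0])
for sgn in(-1,0,1):
  for dz in(-.008,.011,.089):
    u=(proj(g,p+sgn*y*.047+[0,0,dz])-[280,20])*6; print(sgn,dz,u); cv2.circle(c,tuple(u.astype(int)),4,(0,0,255),1)
cv2.imwrite("pics/e6.png",c)
```

```text
-1 -0.008 [155.8695923  477.01105143]
-1 0.011 [157.01857494 448.76895886]
-1 0.089 [161.92578944 328.14920268]
0 -0.008 [217.60081957 460.24588243]
0 0.011 [219.20390539 432.19898787]
0 0.089 [226.04743312 312.46759316]
1 -0.008 [277.95025079 443.85598614]
1 0.011 [279.98685898 416.00269576]
1 0.089 [288.67720278 297.15083683]
```

View pics/e6.png

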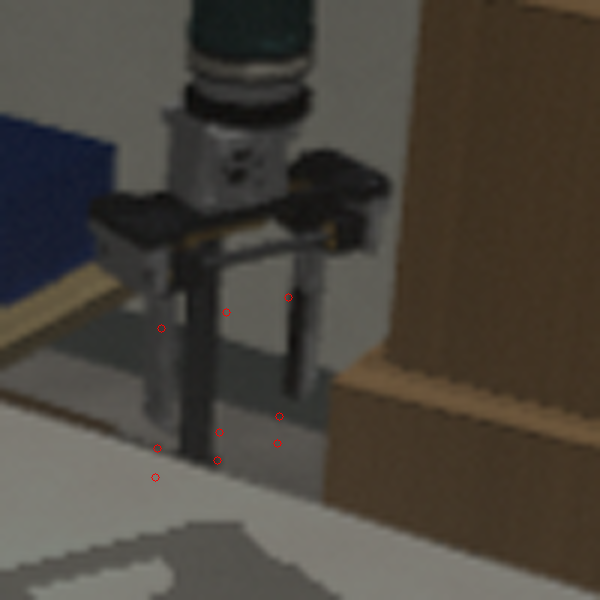

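```bash
for i in 1 2 3 4 5 6 7 8 9 10 ; do python3 -m crank '[{"translation":[0.0005,0,0],"twist":0,"fingers":0},{"translation":[0.0003,0,0],"twist":0,"fingers":0}]' >/dev/null; python3 st.py; done
```

```text
t 8.40 pos [ 450.74 -212.29   89.51] F [ 0.54 -0.32 -0.93] q6 -1.74 q1 -0.55 yaw 67.7 w 0.0004
t 8.65 pos [ 450.74 -212.27   88.69] F [-0.26 -0.41  0.53] q6 -1.74 q1 -0.55 yaw 67.7 w 0.0006
t 8.90 pos [ 450.79 -212.28   87.92] F [ 0.44  0.63 -0.32] q6 -1.74 q1 -0.55 yaw 67.7 w 0.0004
t 9.15 pos [ 450.77 -212.29   87.12] F [ 0.55 -0.1  -0.12] q6 -1.74 q1 -0.55 yaw 67.7 w 0.0007
t 9.40 pos [ 450.77 -212.28   86.34] F [ 0.22  0.48 -0.58] q6 -1.74 q1 -0.55 yaw 67.7 w 0.0006
t 9.65 pos [ 450.78 -212.28   85.51] F [-0.43 -0.26 -0.06] q6 -1.74 q1 -0.55 yaw 67.7 w 0.0005
t 9.90 pos [ 450.75 -212.31   84.71] F [ 0.67 -0.73  0.47] q6 -1.74 q1 -0.55 yaw 67.7 w 0.0001
t 10.15 pos [ 450.75 -212.28   83.92] F [-0.81 -0.54 -0.24] q6 -1.74 q1 -0.55 yaw 67.7 w 0.0004
t 10.40 pos [ 450.76 -212.29   83.11] F [-0.75  0.   -0.73] q6 -1.74 q1 -0.55 yaw 67.7 w 0.0003
t 10.65 pos [ 450.79 -212.29   82.35] F [-0.27  0.49 -0.42] q6 -1.74 q1 -0.55 yaw 67.7 w 0.0006
```

Run:
```python
from h import *
g=grab("scene"); crop(g,220,200,60,60,10,"e7.png")
f=grab("top"); crop(f,310,180,65,60,10,"e8.png")
```

```text
(no output)
```

View pics/e7.png

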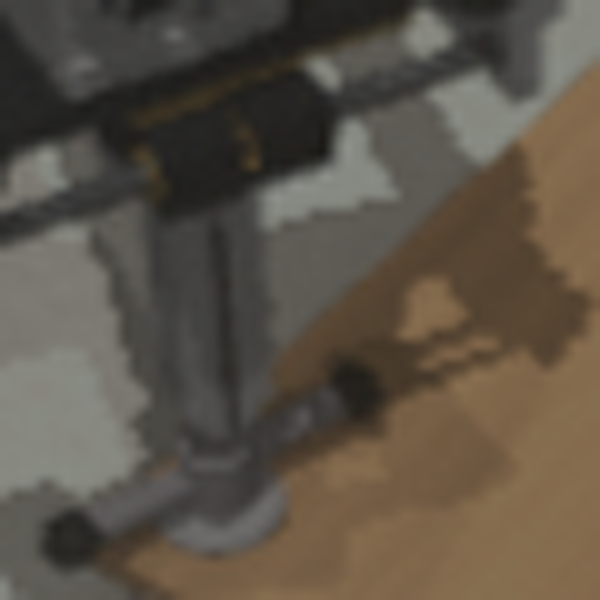

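View pics/e8.png

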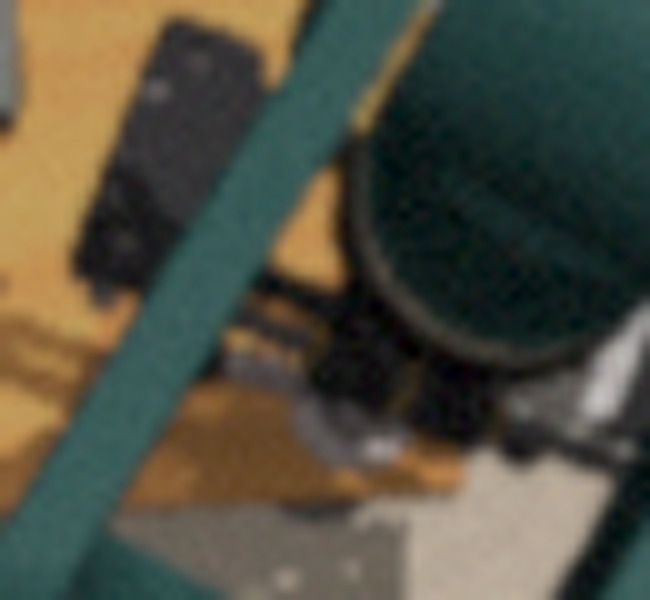

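The tip now overlaps the hub top in the picture, with its end at crop (210,455), so contact is close. It looks as if the reported z is biased by about 24 mm.

```bash
for i in 1 2 3 4 5 6 7 8 9 10 11 12; do python3 -m crank '[{"translation":[0.0003,0,0],"twist":0,"fingers":0}]' >/dev/null; python3 st.py; done
```

```text
t 10.88 pos [ 450.8  -212.3    82.09] F [-0.06 -0.39 -0.4 ] q6 -1.74 q1 -0.55 yaw 67.7 w 0.0005
t 11.00 pos [ 450.77 -212.3    81.76] F [ 0.51 -0.07  0.34] q6 -1.74 q1 -0.55 yaw 67.7 w 0.0003
t 11.12 pos [ 450.78 -212.31   81.45] F [ 0.71 -0.35 -0.09] q6 -1.74 q1 -0.55 yaw 67.7 w 0.0006
t 11.25 pos [ 450.78 -212.29   81.13] F [ 0.52 -0.9   0.21] q6 -1.74 q1 -0.55 yaw 67.7 w 0.0010
t 11.38 pos [ 450.77 -212.29   80.83] F [-0.21 -0.32 -0.59] q6 -1.74 q1 -0.55 yaw 67.7 w 0.0005
t 11.50 pos [ 450.77 -212.28   80.51] F [0.65 0.37 0.8 ] q6 -1.74 q1 -0.55 yaw 67.7 w 0.0005
t 11.62 pos [ 450.79 -212.28   80.24] F [ 0.02 -0.62 -0.65] q6 -1.74 q1 -0.55 yaw 67.7 w 0.0005
t 11.75 pos [ 450.78 -212.29   79.95] F [ 0.08 -0.37  0.42] q6 -1.74 q1 -0.55 yaw 67.7 w 0.0003
t 11.88 pos [ 450.78 -212.3    79.66] F [-0.01 -0.12 -0.15] q6 -1.74 q1 -0.55 yaw 67.7 w 0.0002
t 12.00 pos [ 450.79 -212.29   79.36] F [ 0.62  0.11 -0.1 ] q6 -1.74 q1 -0.55 yaw 67.7 w 0.0003
t 12.12 pos [ 450.77 -212.3    79.03] F [-0.95 -0.36  0.16] q6 -1.74 q1 -0.55 yaw 67.7 w 0.0006
t 12.25 pos [ 450.78 -212.29   78.74] F [0.5  0.62 0.15] q6 -1.74 q1 -0.55 yaw 67.7 w 0.0006
```

```bash
for i in 1 2 3 4 5 6 7 8 9 10 11 12; do python3 -m crank '[{"translation":[0.0005,0,0],"twist":0,"fingers":0}]' >/dev/null; python3 st.py; done;  python3 - <<'E'
from h import *
g=grab("scene"); crop(g,220,200,60,60,10,"e9.png")
E
```

```text
t 12.38 pos [ 450.79 -212.31   78.24] F [ 0.8  -0.4   0.46] q6 -1.74 q1 -0.55 yaw 67.7 w 0.0006
t 12.50 pos [ 450.78 -212.3    77.73] F [-0.28  0.59  0.43] q6 -1.74 q1 -0.55 yaw 67.7 w 0.0005
t 12.62 pos [ 450.76 -212.29   77.19] F [0.89 0.11 0.27] q6 -1.74 q1 -0.55 yaw 67.7 w 0.0002
t 12.75 pos [ 450.77 -212.28   76.72] F [-0.31  0.56  0.33] q6 -1.74 q1 -0.55 yaw 67.7 w 0.0006
t 12.88 pos [ 450.79 -212.3    76.23] F [ 0.21  0.08 -0.71] q6 -1.74 q1 -0.55 yaw 67.7 w 0.0003
t 13.00 pos [ 450.79 -212.3    75.76] F [-0.18  0.79 -0.86] q6 -1.74 q1 -0.55 yaw 67.7 w 0.0003
t 13.12 pos [ 450.77 -212.31   75.23] F [ 0.25 -0.91  0.13] q6 -1.74 q1 -0.55 yaw 67.7 w 0.0006
t 13.25 pos [ 450.78 -212.27   74.7 ] F [-0.02 -0.07  0.18] q6 -1.74 q1 -0.55 yaw 67.7 w 0.0005
t 13.38 pos [ 450.8  -212.31   74.25] F [1.34 0.31 0.09] q6 -1.74 q1 -0.55 yaw 67.7 w 0.0005
t 13.50 pos [ 450.79 -212.27   73.72] F [ 0.65 -0.07  0.5 ] q6 -1.74 q1 -0.55 yaw 67.7 w 0.0007
t 13.62 pos [ 450.79 -212.3    73.24] F [ 0.67 -0.23  0.04] q6 -1.74 q1 -0.55 yaw 67.7 w 0.0001
t 13.75 pos [ 450.77 -212.31   72.73] F [ 0.63  0.92 -0.38] q6 -1.74 q1 -0.55 yaw 67.7 w 0.0006
```

View pics/e9.png

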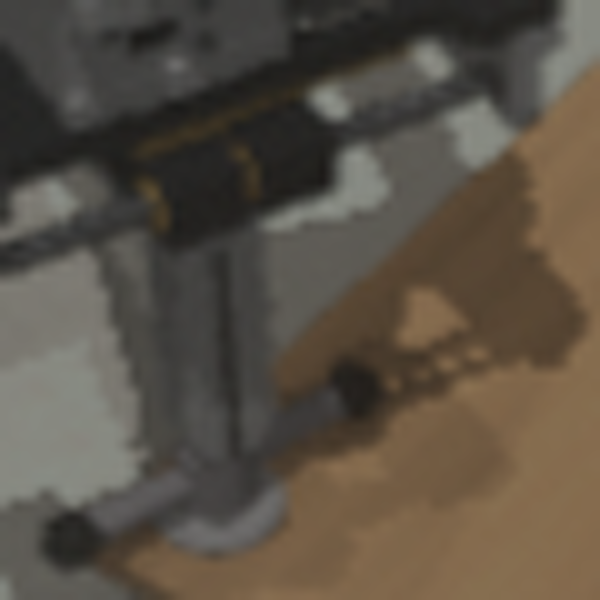

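```bash
for i in 1 2 3 4 5 6 7 8 9 10 ; do python3 -m crank '[{"translation":[0.0005,0,0],"twist":0,"fingers":0}]' >/dev/null; python3 st.py | cut -c1-80; done;  python3 - <<'E'
from h import *
g=grab("scene"); crop(g,220,200,60,60,10,"e10.png")
E
```

```text
t 13.93 pos [ 450.78 -212.3    72.26] F [ 0.05 -0.17 -0.34] q6 -1.74 q1 -0.55 ya
t 14.05 pos [ 450.77 -212.31   71.73] F [-0.52 -0.5   0.2 ] q6 -1.74 q1 -0.55 ya
t 14.18 pos [ 450.75 -212.33   71.28] F [-0.46 -0.92  1.72] q6 -1.74 q1 -0.55 ya
t 14.30 pos [ 450.72 -212.4    71.06] F [-0.77  0.4   2.43] q6 -1.74 q1 -0.55 ya
t 14.43 pos [ 450.68 -212.5    70.8 ] F [-2.74  1.23  3.73] q6 -1.74 q1 -0.55 ya
t 14.55 pos [ 450.62 -212.6    70.47] F [-3.4   0.33  5.99] q6 -1.74 q1 -0.55 ya
t 14.68 pos [ 450.52 -212.73   70.18] F [-2.76  0.27  6.62] q6 -1.74 q1 -0.55 ya
t 14.80 pos [ 450.38 -212.91   69.8 ] F [-3.86  0.11  6.62] q6 -1.74 q1 -0.55 ya
t 14.93 pos [ 450.22 -213.05   69.41] F [-5.17 -0.43  6.92] q6 -1.74 q1 -0.55 ya
t 15.05 pos [ 450.04 -213.25   69.01] F [-5.63 -0.61  7.27] q6 -1.74 q1 -0.55 ya
```

View pics/e10.png

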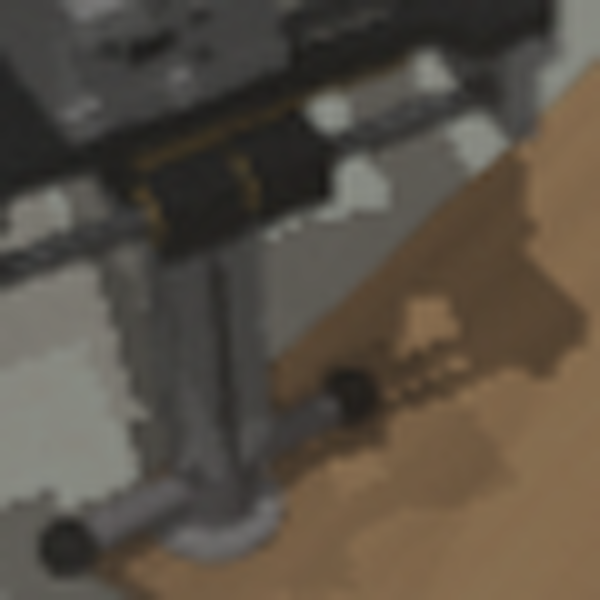

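Contact starts at a reported z of about 71.3 mm, and the corner tips at about 6–7 N. That means the reported TCP is really 27 mm or so past the tips. I'll continue to 13 N and follow the corner's outward sway.

```bash
for i in 1 2 3 4 5 6; do python3 -m crank '[{"translation":[0.0006,-0.0002,-0.0004],"twist":0,"fingers":0}]' >/dev/null; python3 st.py | cut -c1-80; done
```

```text
t 15.22 pos [ 449.82 -213.43   68.52] F [-4.83 -1.2   7.32] q6 -1.74 q1 -0.56 ya
t 15.35 pos [ 449.69 -213.59   68.25] F [-4.22 -1.34  9.19] q6 -1.74 q1 -0.56 ya
t 15.47 pos [ 449.7  -213.62   68.18] F [-3.58 -0.27 11.96] q6 -1.74 q1 -0.56 ya
t 15.60 pos [ 449.7  -213.65   68.12] F [-3.36 -0.55 13.17] q6 -1.74 q1 -0.56 ya
t 15.72 pos [ 449.72 -213.7    68.06] F [-2.87  1.05 14.08] q6 -1.74 q1 -0.56 ya
t 15.85 pos [ 449.72 -213.76   68.03] F [-2.76  0.96 15.37] q6 -1.74 q1 -0.56 ya
```

The corner goes firm at 68.1 mm and first contact was at 71.3 mm, a sink of about 3.15 mm. The gap is therefore about 3.55 mm, and I need (3.55+0.6)/5 ≈ 0.83 turn ≈ 298° clockwise. I'll raise, open halfway and turn the jaws square to the bar.

```bash
python3 -m crank '[{"translation":[-0.02,0,0],"twist":0,"fingers":0.5},{"translation":[-0.03,0.0009,0.0021],"twist":10.2,"fingers":0.5},{"translation":[0,0,0],"twist":10.2,"fingers":0.5},{"translation":[0,0,0],"twist":10.2,"fingers":0.5},{"translation":[0,0,0],"twist":10.2,"fingers":0.5},{"translation":[0,0,0],"twist":10.2,"fingers":0.5},{"translation":[0,0,0],"twist":10.2,"fingers":0.5},{"translation":[0,0,0],"twist":10.2,"fingers":0.5},{"translation":[0,0,0],"twist":10.2,"fingers":0.5},{"translation":[0,0,0],"twist":0,"fingers":0.5}]' 8
python3 st.py;  python3 - <<'E'
from h import *
g=grab("scene"); crop(g,210,180,80,80,7,"f1.png")
f=grab("top"); crop(f,310,180,65,60,9,"f2.png")
E
```

```text
time_s: 17.1
position: [0.4504, -0.2123, 0.1136]
tool_rot: [0.436, 0.556, 0.437, -0.556]
contact_force: [-0.4, -0.6, 0.1]
gripper_width: 0.0468
t 17.10 pos [ 450.42 -212.28  113.61] F [-0.39 -0.59  0.07] q6 -0.31 q1 -0.55 yaw -13.8 w 0.0468
```

View pics/f1.png

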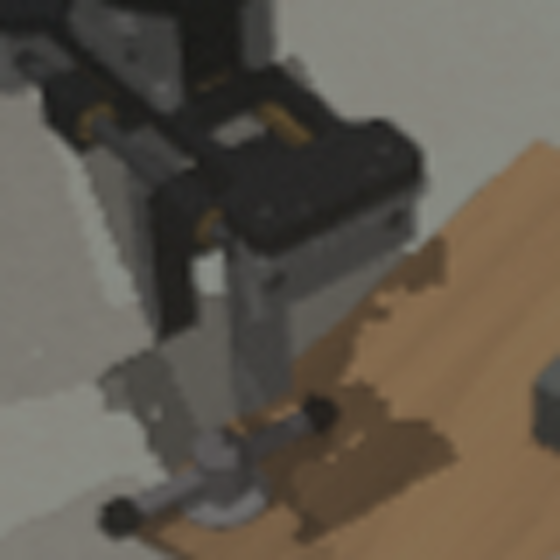

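View pics/f2.png

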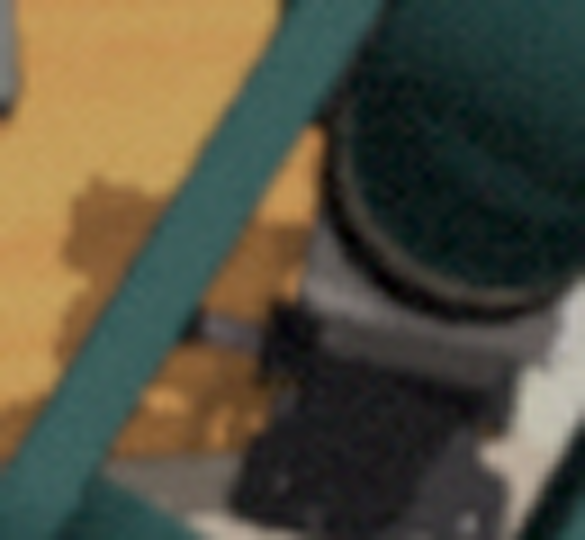

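In the scene view the open jaws straddle the hub's column, and their midpoint at crop (220,367) is over the hub at (218,440). I'll descend around the hub.

```bash
python3 -m crank '[{"translation":[0.02,0,0],"twist":0,"fingers":0.5},{"translation":[0.02,0,0],"twist":0,"fingers":0.5},{"translation":[0,0,0],"twist":0,"fingers":0.5}]' 8
python3 -m crank '[{"translation":[0.006,0,0],"twist":0,"fingers":0.5},{"translation":[0.006,0,0],"twist":0,"fingers":0.5},{"translation":[0.004,0,0],"twist":0,"fingers":0.5},{"translation":[0,0,0],"twist":0,"fingers":0.5}]' 8
python3 st.py;  python3 - <<'E'
from h import *
g=grab("scene"); crop(g,210,180,80,80,7,"f3.png")
E
```

```text
time_s: 17.58
position: [0.4491, -0.2116, 0.0723]
tool_rot: [-0.435, -0.556, -0.438, 0.557]
contact_force: [-0.0, 0.8, 0.2]
gripper_width: 0.0471
time_s: 18.08
position: [0.4503, -0.2123, 0.0579]
tool_rot: [-0.436, -0.557, -0.436, 0.557]
contact_force: [-0.2, -0.6, 0.3]
gripper_width: 0.047
t 18.07 pos [ 450.25 -212.32   57.92] F [-0.17 -0.59  0.32] q6 -0.31 q1 -0.55 yaw -13.9 w 0.0470
```

View pics/f3.png

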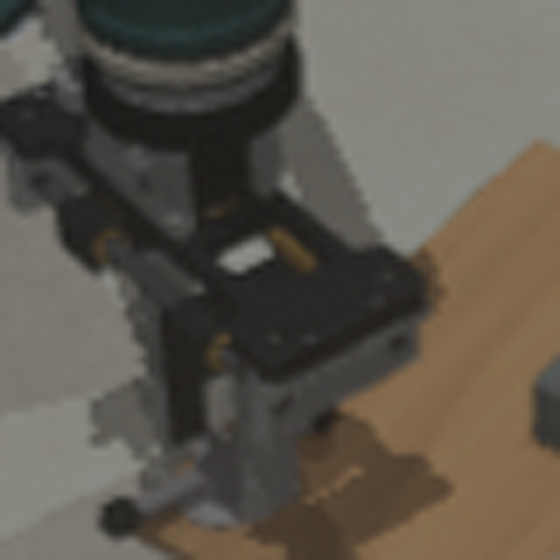

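```bash
python3 -m crank '[{"translation":[0.003,0,0],"twist":0,"fingers":0.5},{"translation":[0.0025,0,0],"twist":0,"fingers":0.5},{"translation":[0,0,0],"twist":0,"fingers":0.5}]' 6; python3 st.py
python3 -m crank '[{"translation":[0,0,0],"twist":0,"fingers":0.2},{"translation":[0,0,0],"twist":0,"fingers":0.2},{"translation":[0,0,0],"twist":0,"fingers":0.2},{"translation":[0,0,0],"twist":0,"fingers":0.2}]' 6; python3 st.py
python3 -m crank '[{"translation":[0,0,0],"twist":0,"fingers":0.15},{"translation":[0,0,0],"twist":0,"fingers":0.15},{"translation":[0,0,0],"twist":0,"fingers":0.15},{"translation":[0,0,0],"twist":0,"fingers":0.15}]' 6; python3 st.py
```

```text
time_s: 18.5
position: [0.4502, -0.2123, 0.0523]
tool_rot: [-0.436, -0.557, -0.436, 0.557]
contact_force: [0.2, 0.4, -0.6]
gripper_width: 0.047
t 18.50 pos [ 450.19 -212.32   52.32] F [ 0.17  0.41 -0.63] q6 -0.31 q1 -0.55 yaw -13.9 w 0.0470
time_s: 19.0
position: [0.4483, -0.2121, 0.0524]
tool_rot: [-0.435, -0.556, -0.437, 0.558]
contact_force: [-5.4, 0.2, 3.4]
gripper_width: 0.0219
t 19.00 pos [ 448.32 -212.08   52.41] F [-5.37  0.2   3.4 ] q6 -0.31 q1 -0.56 yaw -13.9 w 0.0219
time_s: 19.5
position: [0.4483, -0.2121, 0.0524]
tool_rot: [-0.435, -0.556, -0.437, 0.558]
contact_force: [-5.1, -0.0, 2.6]
gripper_width: 0.022
t 19.50 pos [ 448.31 -212.07   52.42] F [-5.12 -0.03  2.62] q6 -0.31 q1 -0.56 yaw -13.9 w 0.0220
```

The jaws stopped at 22 mm, so they hold the hub. The lateral force shows the hub about 2 mm closer to the robot, so I'll recentre and then grip harder.

```bash
python3 -m crank '[{"translation":[0,-0.002,0],"twist":0,"fingers":0.1},{"translation":[0,0,0],"twist":0,"fingers":0.1},{"translation":[0,0,0],"twist":0,"fingers":0.1}]' 15; python3 st.py
python3 -m crank '[{"translation":[0,0,0],"twist":5,"fingers":0.1},{"translation":[0,0,0],"twist":5,"fingers":0.1},{"translation":[0,0,0],"twist":10,"fingers":0.1},{"translation":[0,0,0],"twist":10,"fingers":0.1}]' 15; python3 st.py;  python3 - <<'E'
from h import *
g=grab("scene"); crop(g,210,180,80,80,7,"f4.png")
print(env.read_state()["wrist_torque"])
E
```

```text
time_s: 19.88
position: [0.4484, -0.212, 0.0526]
tool_rot: [-0.436, -0.557, -0.436, 0.557]
contact_force: [-1.3, -0.2, 1.2]
gripper_width: 0.0215
t 19.88 pos [ 448.38 -212.01   52.63] F [-1.26 -0.19  1.22] q6 -0.31 q1 -0.56 yaw -13.9 w 0.0215
time_s: 20.38
position: [0.4486, -0.2121, 0.0527]
tool_rot: [0.275, 0.651, 0.275, -0.651]
contact_force: [-0.3, -0.5, 0.4]
gripper_width: 0.0214
t 20.38 pos [ 448.64 -212.11   52.69] F [-0.35 -0.52  0.36] q6 0.22 q1 -0.56 yaw -44.2 w 0.0214
[-0.06574186  0.30840676 -0.04504971]
```

View pics/f4.png

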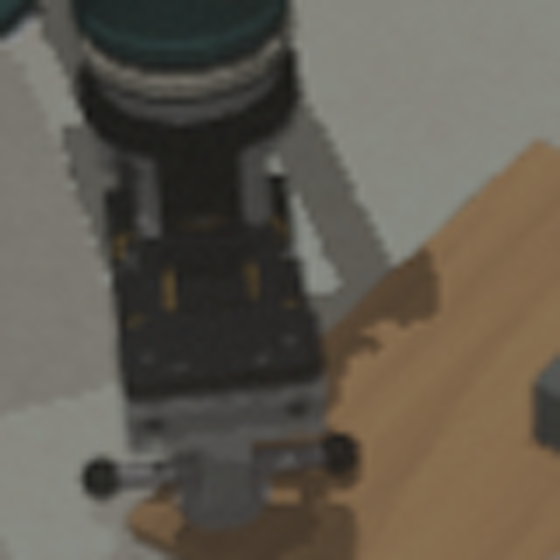

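The bar turned with the jaws by 30°. I'll go on with 120° more, making 150°.

```bash
python3 -m crank '[{"translation":[0,0,0],"twist":10,"fingers":0.1},{"translation":[0,0,0],"twist":10,"fingers":0.1},{"translation":[0,0,0],"twist":10,"fingers":0.1},{"translation":[0,0,0],"twist":10,"fingers":0.1},{"translation":[0,0,0],"twist":10,"fingers":0.1},{"translation":[0,0,0],"twist":10,"fingers":0.1}]' 15; python3 st.py
python3 -m crank '[{"translation":[0,0,0],"twist":10,"fingers":0.1},{"translation":[0,0,0],"twist":10,"fingers":0.1},{"translation":[0,0,0],"twist":10,"fingers":0.1},{"translation":[0,0,0],"twist":10,"fingers":0.1},{"translation":[0,0,0],"twist":10,"fingers":0.1},{"translation":[0,0,0],"twist":10,"fingers":0.1},{"translation":[0,0,0],"twist":0,"fingers":0.1}]' 15; python3 st.py;  python3 - <<'E'
from h import *
g=grab("scene"); crop(g,210,180,80,80,7,"f5.png")
E
```

```text
time_s: 21.18
position: [0.4488, -0.2126, 0.0528]
tool_rot: [-0.086, 0.702, -0.087, -0.701]
contact_force: [-0.9, -1.5, 0.1]
gripper_width: 0.0216
t 21.18 pos [ 448.84 -212.55   52.84] F [-0.9  -1.54  0.07] q6 1.26 q1 -0.56 yaw -104.1 w 0.0216
time_s: 22.05
position: [0.4485, -0.2129, 0.0529]
tool_rot: [-0.424, 0.566, -0.424, -0.565]
contact_force: [-2.0, -3.0, 2.0]
gripper_width: 0.0214
t 22.05 pos [ 448.52 -212.9    52.88] F [-2.   -3.    2.03] q6 2.30 q1 -0.56 yaw -163.7 w 0.0214
```

View pics/f5.png

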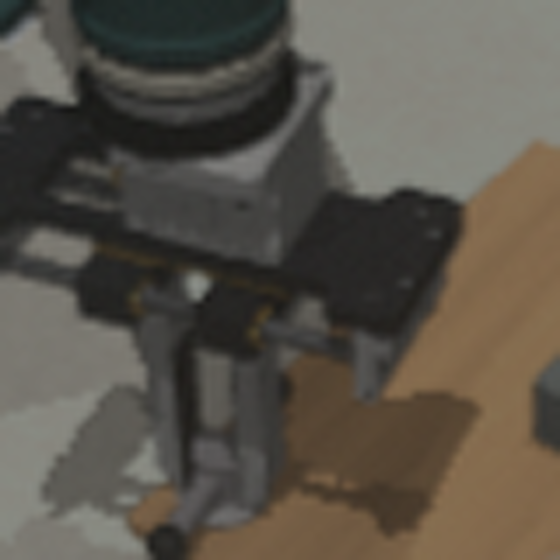

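The total is 150°. I'll release, raise, turn back 180° and grip again.

```bash
python3 -m crank '[{"translation":[0,0,0],"twist":0,"fingers":0.5},{"translation":[0,0,0],"twist":0,"fingers":0.5},{"translation":[-0.015,0,0],"twist":0,"fingers":0.5},{"translation":[-0.015,0,0],"twist":-10,"fingers":0.5},{"translation":[0,0,0],"twist":-10,"fingers":0.5},{"translation":[0,0,0],"twist":-10,"fingers":0.5},{"translation":[0,0,0],"twist":-10,"fingers":0.5},{"translation":[0,0,0],"twist":-10,"fingers":0.5},{"translation":[0,0,0],"twist":-10,"fingers":0.5},{"translation":[0,0,0],"twist":-10,"fingers":0.5}]' 6
python3 -m crank '[{"translation":[0,0,0],"twist":-10,"fingers":0.5},{"translation":[0,0,0],"twist":-10,"fingers":0.5},{"translation":[0,0,0],"twist":-10,"fingers":0.5},{"translation":[0,0,0],"twist":-10,"fingers":0.5},{"translation":[0,0,0],"twist":-10,"fingers":0.5},{"translation":[0,0,0],"twist":-10,"fingers":0.5},{"translation":[0,0,0],"twist":-10,"fingers":0.5},{"translation":[0,0,0],"twist":-10,"fingers":0.5},{"translation":[0,0,0],"twist":-10,"fingers":0.5},{"translation":[0,0,0],"twist":-10,"fingers":0.5}]' 6
python3 -m crank '[{"translation":[0,0,0],"twist":-10,"fingers":0.5},{"translation":[0,0,0],"twist":0,"fingers":0.5}]' 6
python3 st.py;  python3 - <<'E'
from h import *
g=grab("scene"); crop(g,210,180,80,80,7,"f6.png")
E
```

```text
time_s: 23.35
position: [0.4491, -0.212, 0.084]
tool_rot: [-0.021, 0.707, -0.022, -0.706]
contact_force: [0.6, -1.1, 0.3]
gripper_width: 0.047
time_s: 24.6
position: [0.4491, -0.2121, 0.084]
tool_rot: [0.528, 0.471, 0.527, -0.471]
contact_force: [-0.2, -0.6, -0.0]
gripper_width: 0.0473
time_s: 24.85
position: [0.449, -0.2121, 0.0838]
tool_rot: [0.565, 0.426, 0.564, -0.425]
contact_force: [-0.2, -0.3, -0.1]
gripper_width: 0.0468
t 24.85 pos [ 449.01 -212.08   83.76] F [-0.22 -0.29 -0.08] q6 -0.84 q1 -0.56 yaw 16.0 w 0.0468
```

View pics/f6.png

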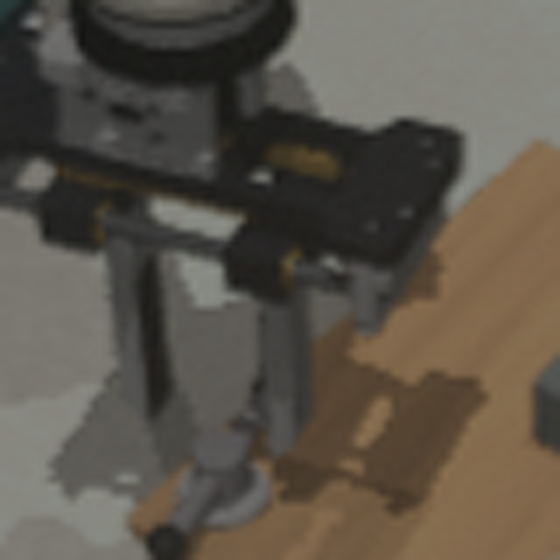

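```bash
python3 -m crank '[{"translation":[0.011,0,0],"twist":0,"fingers":0.5},{"translation":[0.01,0,0],"twist":0,"fingers":0.5},{"translation":[0.01,0,0],"twist":0,"fingers":0.5},{"translation":[0,0,0],"twist":0,"fingers":0.5}]' 6; python3 st.py
python3 -m crank '[{"translation":[0,0,0],"twist":0,"fingers":0.2},{"translation":[0,0,0],"twist":0,"fingers":0.1},{"translation":[0,0,0],"twist":0,"fingers":0.1},{"translation":[0,0,0],"twist":0,"fingers":0.1}]' 6; python3 st.py
```

```text
time_s: 25.4
position: [0.4474, -0.2113, 0.05]
tool_rot: [0.564, 0.425, 0.566, -0.425]
contact_force: [-0.5, 0.3, -0.3]
gripper_width: 0.047
t 25.40 pos [ 447.42 -211.35   50.01] F [-0.47  0.27 -0.35] q6 -0.84 q1 -0.56 yaw 16.1 w 0.0470
time_s: 25.9
position: [0.4482, -0.2123, 0.052]
tool_rot: [0.565, 0.425, 0.565, -0.425]
contact_force: [-1.8, -0.2, 0.8]
gripper_width: 0.0215
t 25.90 pos [ 448.24 -212.31   52.02] F [-1.79 -0.22  0.81] q6 -0.84 q1 -0.56 yaw 16.1 w 0.0215
```

```bash
python3 -m crank '[{"translation":[0,-0.0008,0],"twist":5,"fingers":0.1},{"translation":[0,0,0],"twist":10,"fingers":0.1},{"translation":[0,0,0],"twist":10,"fingers":0.1},{"translation":[0,0,0],"twist":10,"fingers":0.1},{"translation":[0,0,0],"twist":10,"fingers":0.1},{"translation":[0,0,0],"twist":10,"fingers":0.1},{"translation":[0,0,0],"twist":10,"fingers":0.1},{"translation":[0,0,0],"twist":10,"fingers":0.1}]' 15; python3 st.py
python3 -m crank '[{"translation":[0,0,0],"twist":10,"fingers":0.1},{"translation":[0,0,0],"twist":10,"fingers":0.1},{"translation":[0,0,0],"twist":10,"fingers":0.1},{"translation":[0,0,0],"twist":10,"fingers":0.1},{"translation":[0,0,0],"twist":10,"fingers":0.1},{"translation":[0,0,0],"twist":10,"fingers":0.1},{"translation":[0,0,0],"twist":10,"fingers":0.1},{"translation":[0,0,0],"twist":3,"fingers":0.1},{"translation":[0,0,0],"twist":0,"fingers":0.1}]' 15; python3 st.py;  python3 - <<'E'
from h import *
g=grab("scene"); crop(g,210,180,80,80,7,"f7.png")
E
```

```text
time_s: 26.9
position: [0.4485, -0.2124, 0.0521]
tool_rot: [0.188, 0.682, 0.187, -0.681]
contact_force: [-0.2, -0.6, 0.4]
gripper_width: 0.0216
t 26.90 pos [ 448.48 -212.38   52.05] F [-0.16 -0.6   0.43] q6 0.48 q1 -0.56 yaw -59.2 w 0.0216
time_s: 28.02
position: [0.4487, -0.2125, 0.0528]
tool_rot: [-0.253, 0.661, -0.252, -0.66]
contact_force: [-0.1, -0.2, 4.5]
gripper_width: 0.0214
t 28.02 pos [ 448.68 -212.48   52.8 ] F [-0.12 -0.2   4.47] q6 1.74 q1 -0.56 yaw -131.8 w 0.0214
```

View pics/f7.png

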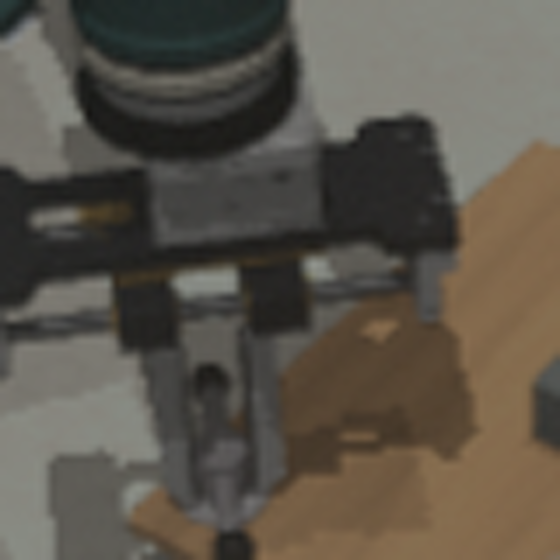

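Over the last few degrees the grip rose 0.7 mm and took 4.5 N, which fits the foot starting to bear. I'll release and repeat the press test.

```bash
python3 -m crank '[{"translation":[0,0,0],"twist":0,"fingers":0.5},{"translation":[0,0,0],"twist":0,"fingers":0.5},{"translation":[-0.015,0,0],"twist":0,"fingers":0.5},{"translation":[-0.015,0,0],"twist":0,"fingers":0.5},{"translation":[0,0,0],"twist":0,"fingers":0},{"translation":[0,0,0],"twist":0,"fingers":0},{"translation":[0,0,0],"twist":0,"fingers":0}]' 20; python3 st.py
python3 - <<'E'
from h import *
g=grab("scene"); crop(g,200,170,100,100,6,"f8.png")
E
```

```text
time_s: 28.95
position: [0.4473, -0.212, 0.0811]
tool_rot: [0.253, -0.66, 0.253, 0.661]
contact_force: [0.0, -0.3, -0.4]
gripper_width: 0.021
t 28.95 pos [ 447.29 -211.97   81.12] F [ 0.01 -0.32 -0.44] q6 1.74 q1 -0.56 yaw -131.9 w 0.0210
```

View pics/f8.png

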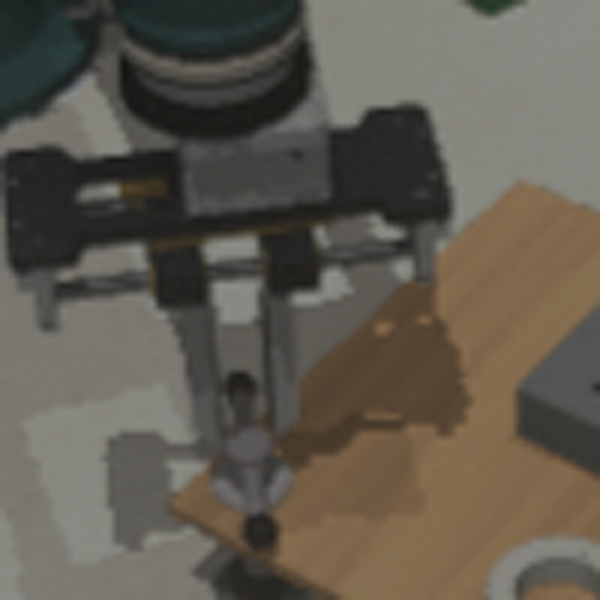

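```bash
python3 -m crank '[{"translation":[0.003,0,0],"twist":0,"fingers":0},{"translation":[0.003,0,0],"twist":0,"fingers":0},{"translation":[0,0,0],"twist":0,"fingers":0}]' 20 >/dev/null; python3 st.py
for i in 1 2 3 4 5 6 7 8 9 10 11 12 ; do python3 -m crank '[{"translation":[0.0005,0,0],"twist":0,"fingers":0}]' >/dev/null; python3 st.py | cut -c1-80; done
```

```text
t 29.38 pos [ 447.31 -211.98   75.02] F [-0.38  0.23 -0.96] q6 1.74 q1 -0.56 yaw -131.9 w 0.0010
t 29.50 pos [ 447.69 -212.19   75.12] F [-0.39 -0.38  0.39] q6 1.74 q1 -0.56 yaw
t 29.62 pos [ 447.75 -212.25   74.73] F [ 0.32  0.08 -1.01] q6 1.74 q1 -0.56 yaw
t 29.75 pos [ 447.73 -212.23   74.21] F [0.02 0.28 0.12] q6 1.74 q1 -0.56 yaw -1
t 29.88 pos [ 447.71 -212.22   73.69] F [ 0.57 -0.63  0.27] q6 1.74 q1 -0.56 yaw
t 30.00 pos [ 447.67 -212.21   73.13] F [-0.3   0.16  0.31] q6 1.74 q1 -0.56 yaw
t 30.12 pos [ 447.67 -212.19   72.62] F [-0.28  0.46 -0.04] q6 1.74 q1 -0.56 yaw
t 30.25 pos [ 447.68 -212.21   72.19] F [-1.1   0.63  1.77] q6 1.74 q1 -0.56 yaw
t 30.38 pos [ 447.69 -212.25   72.15] F [-2.36  0.43  4.61] q6 1.74 q1 -0.56 yaw
t 30.50 pos [ 447.71 -212.26   72.04] F [-1.97  1.21  7.12] q6 1.74 q1 -0.56 yaw
t 30.62 pos [ 447.74 -212.31   72.02] F [-3.52  2.28  8.78] q6 1.74 q1 -0.56 yaw
t 30.75 pos [ 447.81 -212.33   71.98] F [-3.4   2.03 10.38] q6 1.74 q1 -0.56 yaw
t 30.88 pos [ 447.79 -212.38   71.92] F [-4.38  1.28 12.52] q6 1.74 q1 -0.56 yaw
```

The hub rest height rose about 0.8 mm and the corner is now firm, sinking only 0.25 mm between 1.5 and 13 N. So the foot is about 0.75 mm past first touch, inside the window. I'll raise, turn the jaws parallel to the stand's x, and re-measure unit and stand from the top.

```bash
python3 -m crank '[{"translation":[-0.025,0,0],"twist":0,"fingers":0},{"translation":[-0.03,0,0],"twist":-10.3,"fingers":0},{"translation":[0,0,0],"twist":-10.3,"fingers":0.75},{"translation":[0,0,0],"twist":-10.3,"fingers":0.75},{"translation":[0,0,0],"twist":-10.3,"fingers":0.75},{"translation":[0,0,0],"twist":-10.3,"fingers":0.75},{"translation":[0,0,0],"twist":-10.3,"fingers":0.75},{"translation":[0,0,0],"twist":-10.3,"fingers":0.75},{"translation":[0,0,0],"twist":-10.3,"fingers":0.75},{"translation":[0,0,0],"twist":-10.3,"fingers":0.75}]' 20
python3 -m crank '[{"translation":[0,0,0],"twist":-10.3,"fingers":0.75},{"translation":[0,0,0],"twist":-10.3,"fingers":0.75},{"translation":[0,0,0],"twist":-10.3,"fingers":0.75},{"translation":[0,0,0],"twist":-10.3,"fingers":0.75},{"translation":[0,0,0],"twist":0,"fingers":0.75}]' 20
python3 st.py;  python3 - <<'E'
from h import *
g=grab("scene"); crop(g,200,160,160,140,5,"g1.png")
f=grab("top"); crop(f,180,130,190,120,4,"g2.png"); cv2.imwrite("pics/g2full.png",cv2.cvtColor(f["frame"],cv2.COLOR_RGB2BGR))
E
```

```text
time_s: 32.12
position: [0.4477, -0.2122, 0.1242]
tool_rot: [0.305, 0.638, 0.305, -0.638]
contact_force: [-1.0, -0.2, 0.2]
gripper_width: 0.0699
time_s: 32.75
position: [0.4476, -0.2122, 0.1243]
tool_rot: [0.508, 0.492, 0.508, -0.492]
contact_force: [-0.4, -0.1, -0.0]
gripper_width: 0.0706
t 32.75 pos [ 447.64 -212.16  124.27] F [-0.44 -0.07 -0.04] q6 -0.59 q1 -0.56 yaw 1.9 w 0.0706
```

View pics/g1.png

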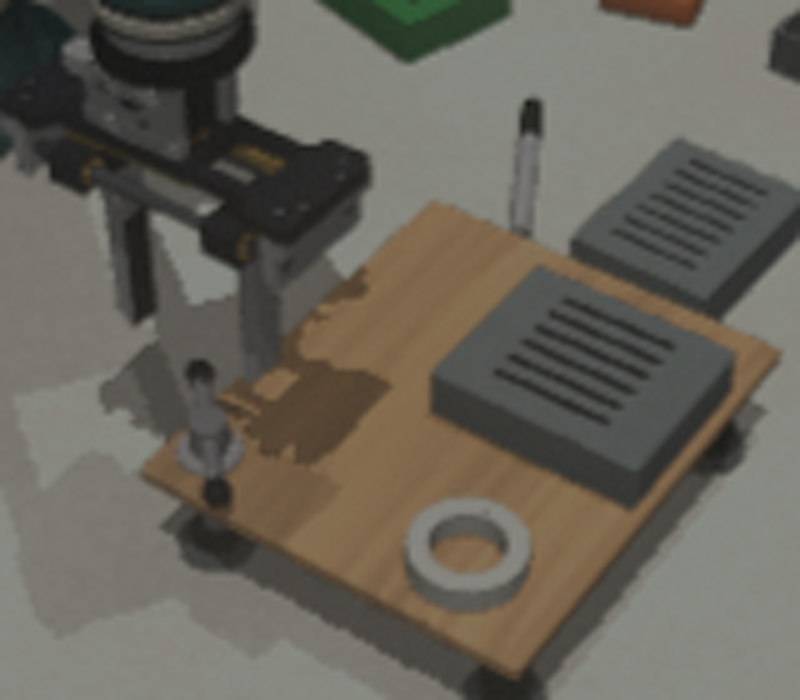

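View pics/g2.png

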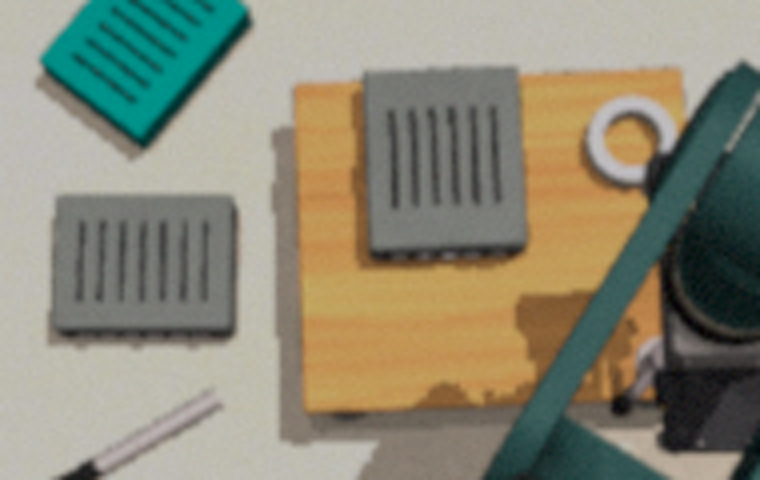

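The foot now reaches its pad, and the stand hasn't moved. The unit is already centred within about 2 mm in the stand's x. I'll cross over to its left side, high up.

```bash
python3 -m crank '[{"translation":[0,0.0103,-0.0508],"twist":0,"fingers":0.75},{"translation":[0,0.0103,-0.0508],"twist":0,"fingers":0.75},{"translation":[0,0.0103,-0.0508],"twist":0,"fingers":0.75},{"translation":[0,0.0103,-0.0508],"twist":0,"fingers":0.75},{"translation":[0,0.0103,-0.0508],"twist":0,"fingers":0.75},{"translation":[0,0.0103,-0.0508],"twist":0,"fingers":0.75},{"translation":[0,0.0103,-0.0508],"twist":0,"fingers":0.75},{"translation":[0,0.0103,-0.0508],"twist":0,"fingers":0.75},{"translation":[0,0.0105,-0.0505],"twist":-0.5,"fingers":0.75},{"translation":[0,0,0],"twist":0,"fingers":0.75}]' 20
python3 -m crank '[{"translation":[0.03,0,0],"twist":0,"fingers":0.75},{"translation":[0.03,0,0],"twist":0,"fingers":0.75},{"translation":[0.03,0,0],"twist":0,"fingers":0.75},{"translation":[0,0,0],"twist":0,"fingers":0.75}]' 20
python3 st.py;  python3 - <<'E'
from h import *
g=grab("scene"); crop(g,280,120,130,100,6,"h1.png")
f=grab("top"); crop(f,150,130,190,120,4,"h2.png")
E
```

```text
time_s: 34.1
position: [0.5241, 0.2508, 0.124]
tool_rot: [0.511, 0.488, 0.512, -0.488]
contact_force: [-0.9, -0.4, 0.3]
gripper_width: 0.0703
time_s: 34.6
position: [0.522, 0.2457, 0.0317]
tool_rot: [0.509, 0.487, 0.511, -0.492]
contact_force: [-0.0, 0.2, 0.4]
gripper_width: 0.0705
t 34.60 pos [522.01 245.7   31.68] F [-0.01  0.22  0.41] q6 0.30 q1 0.34 yaw 2.4 w 0.0705
```

View pics/h1.png

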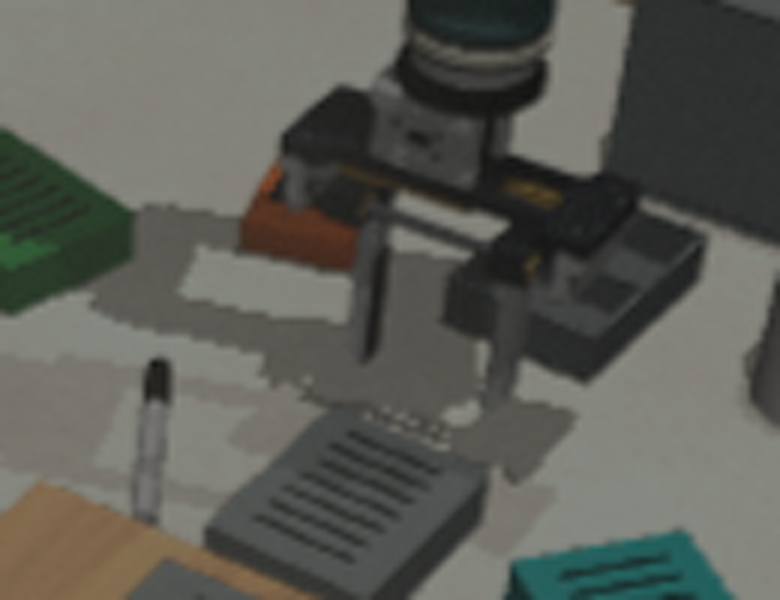

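View pics/h2.png

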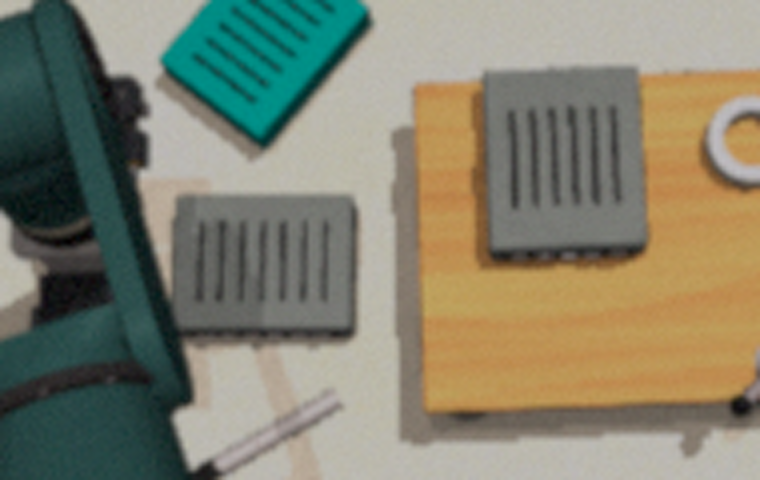

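```bash
python3 - <<'E'
from h import *
g=grab("scene"); print(onz(g,352,183.3,.058))
E
python3 -m crank '[{"translation":[0.015,0,0],"twist":0,"fingers":0.75},{"translation":[0.015,0,0],"twist":0,"fingers":0.75},{"translation":[0,0,0],"twist":0,"fingers":0.75}]' 20; python3 st.py
python3 -m crank '[{"translation":[0.005,0,0],"twist":0,"fingers":0.75},{"translation":[0.004,0,0],"twist":0,"fingers":0.75},{"translation":[0.003,0,0],"twist":0,"fingers":0.75},{"translation":[0,0,0],"twist":0,"fingers":0.75}]' 20; python3 st.py
python3 - <<'E'
from h import *
g=grab("scene"); crop(g,280,120,130,100,6,"h3.png")
E
```

```text
[0.52893019 0.24636079 0.058     ]
time_s: 35.12
position: [0.5227, 0.2471, 0.0024]
tool_rot: [0.51, 0.488, 0.512, -0.49]
contact_force: [0.6, 0.2, 0.8]
gripper_width: 0.0702
t 35.12 pos [522.71 247.1    2.39] F [0.64 0.21 0.84] q6 0.30 q1 0.34 yaw 2.5 w 0.0702
time_s: 35.62
position: [0.5242, 0.2476, -0.0075]
tool_rot: [0.511, 0.489, 0.511, -0.489]
contact_force: [-0.8, 0.6, 0.6]
gripper_width: 0.0705
t 35.62 pos [524.24 247.64  -7.55] F [-0.83  0.57  0.61] q6 0.30 q1 0.34 yaw 2.5 w 0.0705
```

View pics/h3.png

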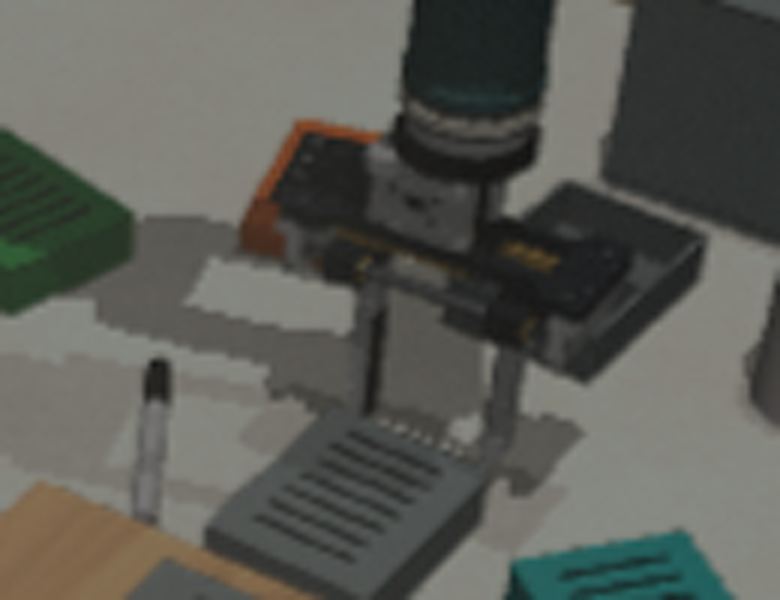

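The tips now stand beside the unit's left face. I'll go 5 mm lower and start pushing along the stand's -y (tool +z).

```bash
python3 -m crank '[{"translation":[0.005,0,0],"twist":0,"fingers":0.75},{"translation":[0,0,0.007],"twist":0,"fingers":0.75},{"translation":[0,0,0.007],"twist":0,"fingers":0.75},{"translation":[0,0,0.007],"twist":0,"fingers":0.75},{"translation":[0,0,0.007],"twist":0,"fingers":0.75},{"translation":[0,0,0.007],"twist":0,"fingers":0.75},{"translation":[0,0,0.007],"twist":0,"fingers":0.75},{"translation":[0,0,0.007],"twist":0,"fingers":0.75}]' 20; python3 st.py
python3 -m crank '[{"translation":[0,0,0.007],"twist":0,"fingers":0.75},{"translation":[0,0,0.007],"twist":0,"fingers":0.75},{"translation":[0,0,0.007],"twist":0,"fingers":0.75}]' 20; python3 st.py
python3 - <<'E'
from h import *
g=grab("scene"); crop(g,250,120,160,130,5,"i1.png")
f=grab("top"); crop(f,170,130,190,120,4,"i2.png")
E
```

```text
time_s: 36.67
position: [0.5266, 0.1983, -0.0124]
tool_rot: [0.511, 0.489, 0.511, -0.489]
contact_force: [-0.3, 2.1, -1.2]
gripper_width: 0.0705
t 36.67 pos [526.55 198.29 -12.36] F [-0.26  2.14 -1.2 ] q6 0.22 q1 0.26 yaw 2.5 w 0.0705
time_s: 37.05
position: [0.5275, 0.1773, -0.0123]
tool_rot: [0.511, 0.489, 0.511, -0.489]
contact_force: [-0.6, 1.5, -1.0]
gripper_width: 0.0705
t 37.05 pos [527.46 177.31 -12.34] F [-0.63  1.53 -1.04] q6 0.18 q1 0.22 yaw 2.5 w 0.0705
```

View pics/i1.png

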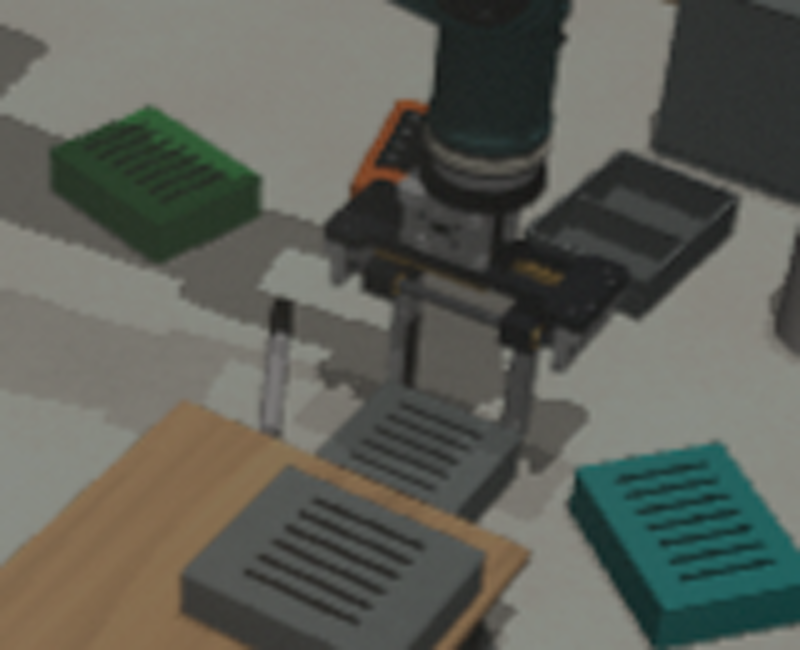

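View pics/i2.png

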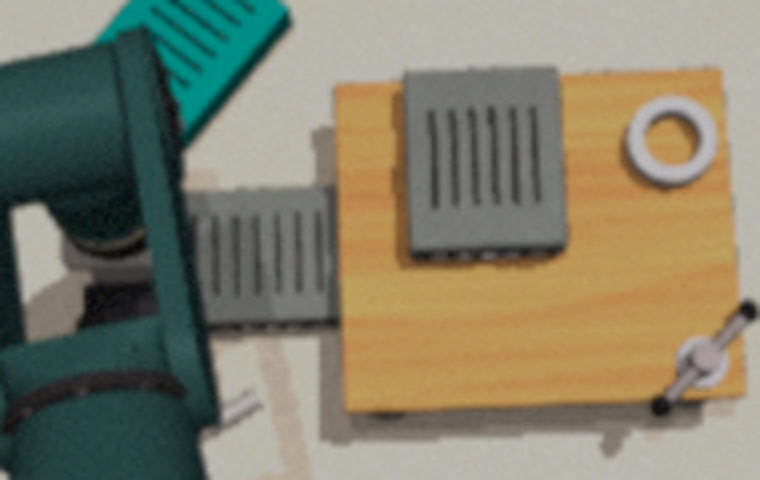

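Run:
```python
from h import *
f=grab("top")
c=lambda x,y,z:onz(f,170+(x+.5)/4-.5,130+(y+.5)/4-.5,z).round(4)
print("unit rear edge",c(200,188,.038),c(330,186,.038),"front bottom edge",c(215,330,.0),c(335,326,.0))
print("deck",c(334,86,.072),c(346,411,.072),c(722,70,.072),c(746,396,.072))
```

```text
unit rear edge [0.5822 0.1439 0.038 ] [0.5837 0.0491 0.038 ] front bottom edge [0.4841 0.1352 0.    ] [0.4872 0.0465 0.    ]
deck [0.6484 0.045  0.072 ] [0.4131 0.0339 0.072 ] [ 0.6602 -0.2331  0.072 ] [ 0.4239 -0.2427  0.072 ]
```

The unit is sliding in square, within about 6 mm of midway. I'll continue 105 mm in two calls, watching the force.

```bash
python3 -m crank '[{"translation":[0,0,0.009],"twist":0,"fingers":0.75},{"translation":[0,0,0.009],"twist":0,"fingers":0.75},{"translation":[0,0,0.009],"twist":0,"fingers":0.75},{"translation":[0,0,0.009],"twist":0,"fingers":0.75},{"translation":[0,0,0.009],"twist":0,"fingers":0.75},{"translation":[0,0,0.009],"twist":0,"fingers":0.75}]' 20; python3 st.py
python3 -m crank '[{"translation":[0,0,0.009],"twist":0,"fingers":0.75},{"translation":[0,0,0.009],"twist":0,"fingers":0.75},{"translation":[0,0,0.009],"twist":0,"fingers":0.75},{"translation":[0,0,0.009],"twist":0,"fingers":0.75},{"translation":[0,0,0.008],"twist":0,"fingers":0.75},{"translation":[0,0,0.006],"twist":0,"fingers":0.75},{"translation":[0,0,0],"twist":0,"fingers":0.75}]' 20; python3 st.py
python3 - <<'E'
from h import *
g=grab("scene"); crop(g,250,120,130,130,5,"j1.png")
f=grab("top"); crop(f,190,130,190,120,4,"j2.png")
E
```

```text
time_s: 37.95
position: [0.5301, 0.1234, -0.012]
tool_rot: [0.511, 0.489, 0.511, -0.489]
contact_force: [0.1, 2.9, 1.8]
gripper_width: 0.0704
t 37.95 pos [530.07 123.37 -12.03] F [0.12 2.95 1.79] q6 0.08 q1 0.12 yaw 2.5 w 0.0704
time_s: 38.83
position: [0.5318, 0.0725, -0.0127]
tool_rot: [0.511, 0.488, 0.51, -0.49]
contact_force: [0.5, 0.6, -0.6]
gripper_width: 0.0703
t 38.83 pos [531.78  72.52 -12.74] F [ 0.51  0.61 -0.59] q6 -0.01 q1 0.03 yaw 2.5 w 0.0703
```

View pics/j1.png

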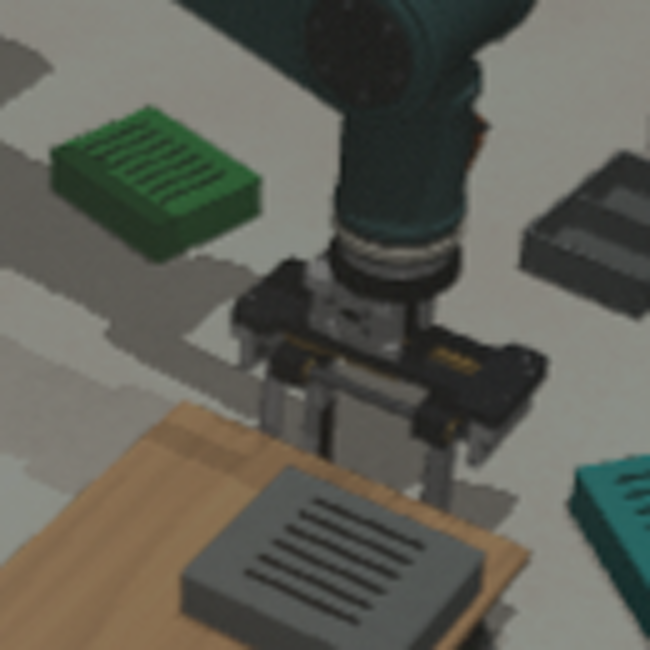

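View pics/j2.png

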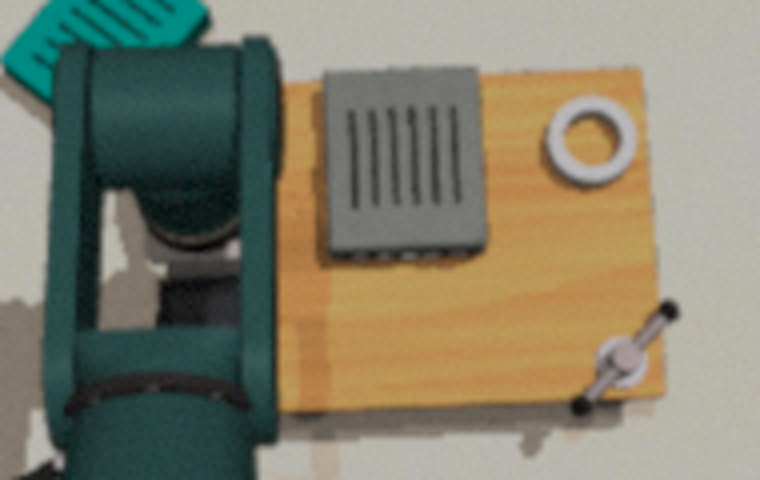

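The finger centre is about 32 mm left of the deck edge. I'll push 18 mm more gently, then back off to measure.

```bash
python3 -m crank '[{"translation":[0,0,0.005],"twist":0,"fingers":0.75},{"translation":[0,0,0.005],"twist":0,"fingers":0.75},{"translation":[0,0,0.005],"twist":0,"fingers":0.75},{"translation":[0,0,0.003],"twist":0,"fingers":0.75},{"translation":[0,0,0],"twist":0,"fingers":0.75}]' 20; python3 st.py
python3 -m crank '[{"translation":[0,0,-0.02],"twist":0,"fingers":0.75},{"translation":[0,0,-0.04],"twist":0,"fingers":0.75},{"translation":[0,0,-0.05],"twist":0,"fingers":0.75},{"translation":[0,0,-0.05],"twist":0,"fingers":0.75},{"translation":[0,0,0],"twist":0,"fingers":0.75}]' 20; python3 st.py
python3 - <<'E'
from h import *
g=grab("scene"); crop(g,250,150,120,100,6,"k1.png")
f=grab("top"); crop(f,190,130,130,100,6,"k2.png")
E
```

```text
time_s: 39.55
position: [0.533, 0.0552, -0.0122]
tool_rot: [0.511, 0.489, 0.511, -0.489]
contact_force: [0.1, -0.4, 0.6]
gripper_width: 0.0705
t 39.55 pos [532.98  55.2  -12.19] F [ 0.08 -0.36  0.64] q6 -0.05 q1 -0.00 yaw 2.5 w 0.0705
time_s: 40.17
position: [0.5252, 0.2201, -0.012]
tool_rot: [0.512, 0.488, 0.512, -0.487]
contact_force: [-0.3, -0.3, 1.3]
gripper_width: 0.0706
t 40.17 pos [525.17 220.07 -11.95] F [-0.26 -0.34  1.28] q6 0.25 q1 0.30 yaw 2.9 w 0.0706
```

View pics/k1.png

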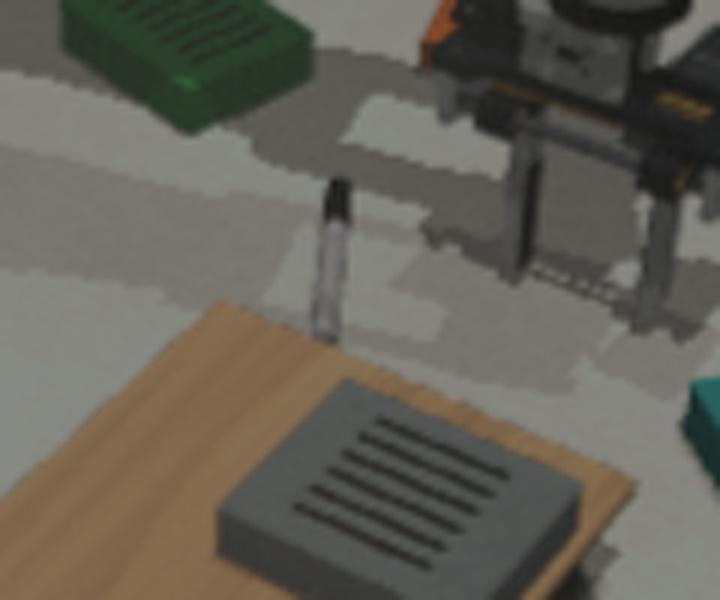

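View pics/k2.png

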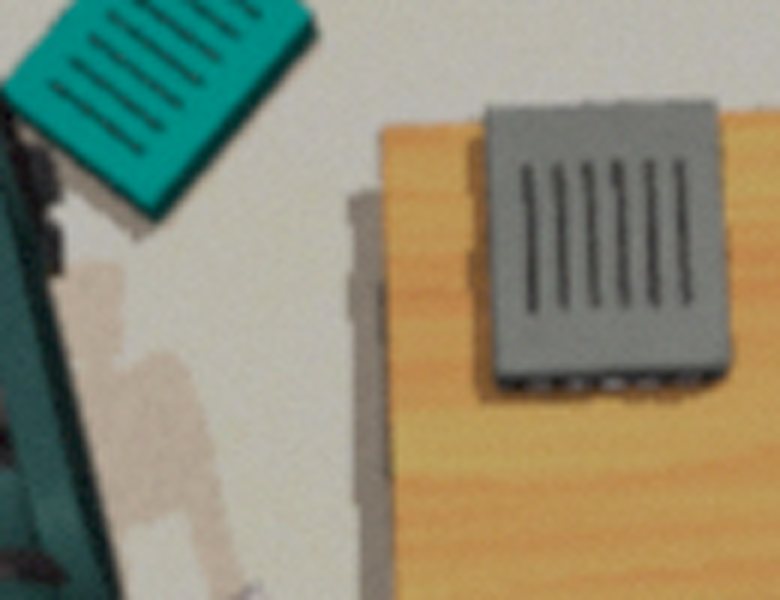

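Run:
```python
from h import *
f=grab("top")
c=lambda x,y,z:onz(f,190+(x+.5)/6-.5,130+(y+.5)/6-.5,z).round(4)
print(c(379,282,.038),c(388,480,.038)); print(c(384,282,.072),c(393,480,.072))
im=f["frame"][165:225,245:265].astype(int).sum(2)//3
for r in range(5,50,5): print(165+r,im[r])
# deck_edge and stand
```

```text
[0.5824 0.0472 0.038 ] [0.4843 0.0418 0.038 ]
[0.5729 0.0428 0.072 ] [0.4775 0.0375 0.072 ]
170 [179 177 176 162 127 120 121 121 119 122 139 139 137 139 139 140 138 140
 138 140]
175 [179 177 170 145 124 119 117 115 114 115 133 134 135 134 135 134 130 132
 136 134]
180 [179 177 158 124 118 121 118 108  83  97 126 132 136 132 130 130 130 129
 131 129]
185 [180 180 176 162 125 122 119 110  92  96 130 137 138 138 139 137 138 138
 138 135]
190 [175 179 176 163 125 121 120 120 101  93 129 135 134 135 137 133 135 137
 134 135]
195 [178 181 177 162 124 120 120 119 110  98 123 137 138 138 136 136 137 137
 133 137]
200 [180 179 177 163 126 117 119 119 107  96 126 142 143 146 145 143 142 146
 143 145]
205 [181 181 178 164 126 119 119 117 109  93 116 141 146 144 148 145 145 143
 143 146]
210 [178 177 176 163 123 117 116 115 114 104 101 130 138 133 134 134 137 138
 138 135]
```

The picture shows a dark sliver of the unit about 4 mm outside the deck edge, with x centred. That already meets the tolerance, but I'll nudge it 4 mm further for margin and then retreat.

```bash
python3 -m crank '[{"translation":[0,0,0.04],"twist":0,"fingers":0.75},{"translation":[0,0,0.04],"twist":0,"fingers":0.75},{"translation":[0,0,0.04],"twist":0,"fingers":0.75},{"translation":[0,0,0.025],"twist":0,"fingers":0.75},{"translation":[0,0,0.008],"twist":0,"fingers":0.75},{"translation":[0,0,0.005],"twist":0,"fingers":0.75},{"translation":[0,0,0.003],"twist":0,"fingers":0.75},{"translation":[0,0,0.003],"twist":0,"fingers":0.75},{"translation":[0,0,0],"twist":0,"fingers":0.75},{"translation":[0,0,0],"twist":0,"fingers":0.75}]' 20; python3 st.py
python3 -m crank '[{"translation":[0,0,-0.02],"twist":0,"fingers":0.75},{"translation":[0,0,-0.04],"twist":0,"fingers":0.75},{"translation":[0,0,-0.05],"twist":0,"fingers":0.75},{"translation":[0,0,-0.05],"twist":0,"fingers":0.75},{"translation":[-0.05,0,0],"twist":0,"fingers":0.75},{"translation":[-0.05,0,0],"twist":0,"fingers":0.75},{"translation":[0,0,0],"twist":0,"fingers":0.75}]' 20; python3 st.py
python3 - <<'E'
from h import *
g=grab("scene"); crop(g,200,170,160,140,5,"l1.png")
f=grab("top"); crop(f,190,130,130,100,6,"l2.png")
im=f["frame"][165:225,245:265].astype(int).sum(2)//3
for r in range(5,50,5): print(165+r,im[r])
E
```

```text
time_s: 41.58
position: [0.533, 0.0526, -0.0123]
tool_rot: [0.511, 0.489, 0.511, -0.488]
contact_force: [-0.2, 2.3, 0.2]
gripper_width: 0.0699
t 41.58 pos [533.02  52.65 -12.29] F [-0.24  2.3   0.18] q6 -0.05 q1 -0.01 yaw 2.6 w 0.0699
time_s: 42.45
position: [0.5292, 0.2139, 0.0935]
tool_rot: [0.513, 0.492, 0.509, -0.485]
contact_force: [0.9, 0.4, -0.3]
gripper_width: 0.0705
t 42.45 pos [529.21 213.88  93.46] F [ 0.89  0.4  -0.27] q6 0.24 q1 0.29 yaw 2.6 w 0.0705
170 [182 182 178 165 130 124 125 121 121 122 141 141 141 141 141 139 140 140
 139 142]
175 [180 178 168 145 127 125 122 118 114 116 138 134 136 135 136 139 135 135
 136 136]
180 [180 180 160 123 119 120 122 121 116 112 129 134 132 131 133 134 130 135
 133 136]
185 [182 180 180 164 127 121 122 119 115 116 134 142 139 142 142 143 141 138
 143 139]
190 [182 181 178 166 127 122 123 122 116 112 129 135 136 136 135 135 138 134
 135 139]
195 [184 180 180 163 128 119 123 121 119 122 128 136 138 139 142 137 141 138
 136 139]
200 [178 179 182 162 127 119 120 120 120 122 130 146 146 147 147 147 146 144
 145 146]
205 [183 182 182 163 129 123 122 120 120 116 124 144 147 146 146 145 146 145
 145 143]
210 [180 179 177 163 126 118 116 116 117 110 113 134 135 137 136 135 136 138
 135 138]
```

View pics/l1.png

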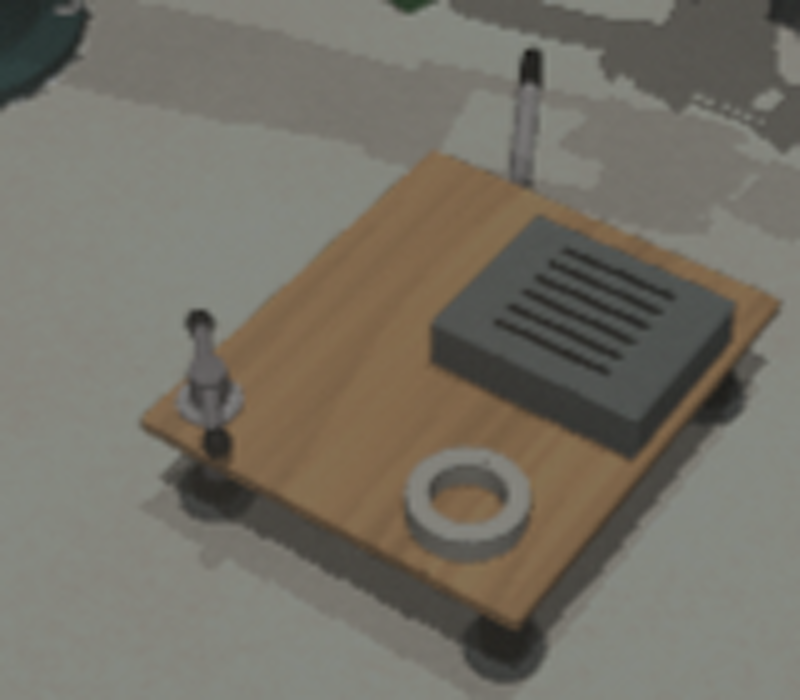

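View pics/l2.png

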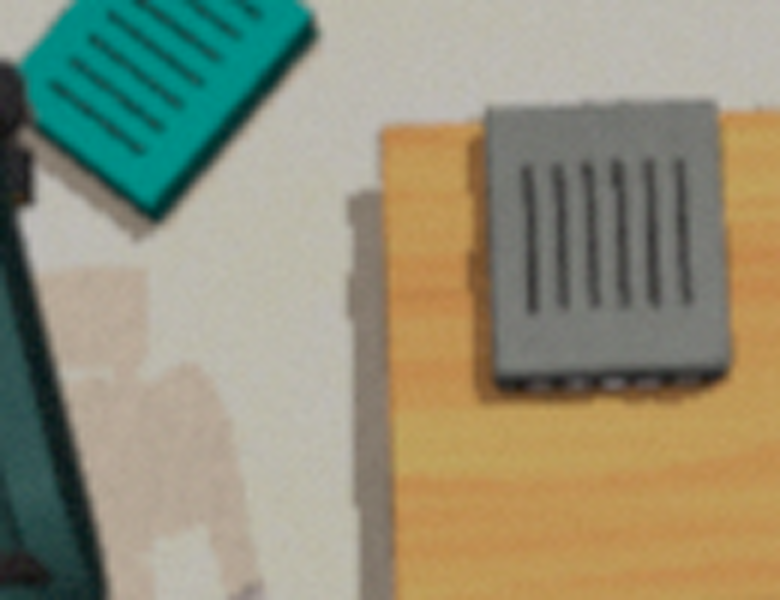

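The sliver is gone, so the face is now flush to within a few mm. The deck hasn't moved and the arm is clear. Handing in.

```bash
python3 st.py; python3 -c "
from plant import env
print(env.sign_off())"
```

```text
t 42.55 pos [525.87 212.44  87.94] F [-0.3   0.52 -0.26] q6 0.24 q1 0.28 yaw 2.6 w 0.0704
the job is handed in; nothing more can be done
None
```

I turned the screw foot until the stand was firm, pushed the low grey unit in under the deck, and handed in at 42.6 s. The hand-in gives no verdict.

**Foot:** A press on the hub sank about 3.15 mm, so I took the foot to be about 3.55 mm short. I gripped the hub and turned it about 298° clockwise in two strokes, checked the stand by pressing again, and did not turn it further.
- **Now firm:** the hub's resting height rose about 0.8 mm, and it sinks only about 0.25 mm between 1.5 and 13 N. I take the foot to be about 0.75 mm past first touch.
- **Disagreement:** the target was 0.6 mm past first touch, and a neighbouring foot lifts at 1.4 mm. Correcting the first press for the tilted hub would give only about 0.3 mm past first touch. Every estimate is inside the window, but I could not read the foot forces directly.

**Unit:** I pushed it in with both open fingertips, and no force above 3 N showed while pushing. About 4 mm of it still stuck out, so I nudged it 4 mm more. The last top view shows nothing outside the deck edge. It was midway between front and rear feet within a few mm and square when last measured, before that nudge.

**Other things:** The deck looked unmoved in the last pictures. The tape, marker, driver, mug, tray, jar and tester were never approached, and the arm was clear at hand-in.

**Unexplained:** The fingertips met the hub with the reported TCP about 35 mm lower than the stated geometry says. I worked to the contact heights I measured instead.

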